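Dip the grinder's gear case and show the rod

ROBOT

A 6-joint arm with a two-finger parallel gripper is mounted at the origin on the work surface. World frame = base frame: x ahead of the robot, y to its left, z up, the work surface at z = 0. Lengths are in m, angles in rad, forces in N, time in s.
With the tool pointing down it reaches from about 0.225 to 0.875 m from the base axis. Payload 3.4 kg.
Tool frame: the origin (TCP) lies between the finger pads; the fingertips stand 25 mm ahead of it and the grasp point (between the pads) lies 6 mm ahead of it (manip.tips_ahead is the distance from the TCP to the fingertips, in m); z points along the fingers, x is the direction in which the jaws open and shut, and the axes are right-handed (so a half turn about z gives the same grasp; the last joint's range is limited). The gripper opens to 85 mm and grips with 20 to 120 N. Pads are 22 mm wide; open, the fingers measure 114 mm over their backs; the gripper's body (76 mm by 85 mm) begins 54 mm behind the grasp point. The pads swing forward as they close: fully open they stand 13 mm farther back than shut.
Start: joints at [0.985, 0.276, 1.505, -0, 1.361, -0.121], TCP at [0.258, 0.514, 0.256] pointing down, gripper open.
Joint ranges: [-2.89, 2.89], [-0.75, 2.08], [0.22, 2.7], [-1.18, 4.32], [0.11, 2.71], [-2.7, 2.7]. Speed limits (rad/s): [2.57, 2.57, 3.14, 3.14, 3.14, 3.14].

INTERFACE

Orientations are given as a unit quaternion [w, x, y, z].
In Python, from rig import manip gives the robot as it stands. The module is installed in compiled form; this text tells all that it offers.
- The arm moves only by the tool send_rows, never from a script. Its argument "plan" is a list of rows, each an object with "linear": the shift along the tool's x, y, z in m, a list of three; "delta_rot": the turn, a rotation vector about the tool's x, y, z in degrees, a list of three; "fingers": the finger opening in m, from 0 to 0.0854. A call has 1 to 12 rows; each row shifts and turns the pose as measured when the row begins, along the tool's axes as they then stand; what a row does not reach is not made up. A row lasts 1/12 s, in which the tool goes at most 41.7 mm and 7.16 degrees, less where a joint would pass 70% of its speed; a pose out of reach is approached as far as the arm can. A call with a gripper value outside its range is refused whole. The fingers move at their own pace and stop on an object; "force" is the grip in N (left out, the last holds). Time passes only in rows, so rows that do not move let the fingers close. It gives the time, the measured TCP pose, the force and the opening at its end, in the units of the state.
- manip.get_state(): the state, without advancing time (a new reading comes with each control period).
- manip.get_image(name): name is "scene" or "top" or "wrist"; returns the picture (480x640x3 uint8, red, green, blue); there is no depth.
- manip.camera_info(name): a dict with "K" (3x3 intrinsics, pixels), "rvec" (rotation vector, rad) and "tvec" (3), from world to camera coordinates, as OpenCV has them. Camera axes: x right, y down, z forward; pixel columns grow to the right and rows downward; lengths in m; the calibration is good to about 2 mm. A picture is of the moment at which its call begins: read the wrist's pose just before it. camera_info takes no time and is no camera call; for the wrist camera it gives the pose at the moment of the call.
- manip.sign_off(): hands the job in, once; it reports no verdict.
Trained networks look in the newest picture that a camera, given by its name, has taken for a name from the list of things; names that differ only in an ending like _2 or _b are one class to them, and where a whole thing is asked for, a point or a joint stands for the part that bears it (a point fixed in the world has none). Each returns a list of dicts, best first, with "p" (0 to 1); they miss things now and then, are a little off and sometimes report something else, mostly with a low value. They report only what shows in the picture. A call takes as long as a camera call. They do not tell look-alikes from the thing itself.
- manip.find_in(thing, camera): "extent" ([left, top, right, bottom] in pixels, round what is visible of it).
- manip.masks_of(thing, camera): "pixels" (480x640 bool, what is visible of it) and "extent" ([left, top, right, bottom] in pixels, round what is visible of it).
The state is a dict: "clock": time; "qpos": joint angles; "qd": joint speeds; "effort": joint torques, N m; "position": TCP position; "ee_rot": TCP orientation; "contact_force": force on the tool from outside, world axes, zero at the start; "moment": the same for the moment, N m; "width": finger opening in m.
Only numpy, scipy, OpenCV 4.12 (cv2) and the standard library are available. Lean on these libraries where they do the work, as an engineer would, in place of code of your own. Each camera call takes 0.05 s, during which the arm holds its last target. There are 200 camera calls.

TASK

Check the oil in the grinder's gear case: pull the red dust plug out of the slanting dip tube and stand it upright, fully down, in the bore of the wooden tool block, then take the wiped dip rod from its rest and slide it gently down the tube until its brass collar stops on the mouth. Draw the rod right out and finish while still holding it: keep it level and still in the gripper, with its tip over the round drip dish and at least 100 mm above the bench, so that the oil mark can be read. Leave the other things on the bench where they are.

Things in the scene. Friction and masses are not known exactly. Their poses are not given: they have to be found in the camera images.
- grinder: Bench grinder, fixed: mint-green gear case 130 x 110 mm, 181 mm high; origin on the bench under the case's centre. Motor towards its +x, up to 211 mm high, reaching 292 mm; grey 200 mm wheel on the +y side; the slanting dip tube comes out of the -y side. Bed plate from x -85 to 295 mm and y -90 to 180 mm, 16 mm thick.
- dip_tube: Steel dip tube on the grinder, fixed: bore 20 mm, 30 mm across outside. Origin: centre of the mouth (160 mm above the bench, 127 mm towards the grinder's -y side from its origin). z points out of the mouth along the tube's axis, 45 degrees above level, away from the gear case; x is level. Below the mouth the bore is free for 155 mm along the axis.
- plug: Loose dust plug (80 g): red wing grip, a flat bar 16 mm thick (x), 36 mm long (y), its top 33 mm above the seat; under it a red flange 28 mm across, 5 mm thick, and a brass stem 18 mm across, 28 mm long with a bevelled foot. Origin: centre of the flange's underside (the seat), z out through the grip. At the start it sits in the dip tube, flange on the mouth, axes as the tube's.
- rod: Loose dip rod (90 g): steel rod 10 mm across, 150 mm from collar to round tip; brass collar 34 mm across, 6 mm thick; 15 mm neck; yellow handle 90 mm long, 20 mm wide (y), 26 mm high (z). Origin: on the axis at the collar's stop face; x points to the tip; handle's middle at x = -66 mm. At the start it lies level in the rest, axis 48 mm above the bench, z up.
- rod_tip (a point): Tip of the dip rod, on its axis, 150 mm from the collar's stop face.
- rest: Wooden rod rest, fixed: base 235 x 50 x 12 mm with two slotted uprights, 52 mm high and 12 mm thick, at x = 110 mm (rod, slot 14 mm wide) and x = -100 mm (handle end, slot 23.5 mm wide). Origin on the bench below the lying rod's origin, x along the rod to the tip.
- dish: Round shallow metal drip dish, fixed, 150 mm across, 24 mm high; origin on the bench under its centre. It and the tool block may start in either one's place.
- block: Light wooden tool block, fixed, 140 (x) x 60 (y) x 45 mm high; origin on the bench under its centre. Small grinding points on shanks stand at x = 24 to 60 mm, up to 75 mm above the bench; the empty bore for the plug is at x = -35 mm.
- block_bore (a point): Centre of the mouth of the bore in the tool block's top, 45 mm above the bench; vertical, 22 mm across with a 3 mm bevel, 45 mm deep (right through the block).
- oil_bottle: Green oil bottle with yellow cap, 56 mm across, 150 mm tall, standing; origin under its centre. A bystander.
- stone_a: Pink whetstone, 70 x 180 x 30 mm, lying flat; origin under its centre. A bystander.
- stone_b: Grey whetstone, 50 x 150 x 25 mm, lying flat; origin under its centre. A bystander.
- knife: Kitchen knife, 275 mm long, lying flat, dark wooden handle towards its -x, blade towards +x; origin on the bench where they meet. A bystander.
- wrench: Steel wrench lying flat; origin under its middle. A bystander.
- brush: Hand brush lying flat; origin under its middle. A bystander.
- spare_wheel: Small spare grinding wheel, 90 mm across, 25 mm thick, lying flat; origin under its centre. A bystander.
Mind the look-alikes: they are no part of the job. There is more than one size of the plug; the one meant has the size given above.

How it is judged:
By the outcome, as a careful person would: the job done as asked, in the order asked, and still so for the second after the job is handed in, while the arm keeps its last pose, push and grip.
It also fails if it takes over 59 s, if anything falls off the work surface, if the arm or the gripper's body presses on something with over 40 N, if the wrist force passes 120 N, or if a joint passes its speed limit or range.

## Working session

There is one attempt and no reset: what is moved stays moved. The work goes in short steps, Python scripts to look and compute and a tool call to move; the robot and the scene stay as the last step left them, time stands still between calls to the robot, and variables do not carry over. Pictures are saved under pics/ and viewed, about 8 in all and at most 12, crops included, and the job is handed in when it is done.

Besides the shell and the picture viewer there is one more tool, called as a command line: name --argument value ..., lists and objects as JSON in quotes. send_rows: Moves the arm, as the interface text tells. Its arguments: {"type":"object","properties":{"plan":{"type":"array","items":{"type":"object","properties":{"linear":{"type":"array","items":{"type":"number"}},"delta_rot":{"type":"array","items":{"type":"number"}},"fingers":{"type":"number"}}}},"force":{"type":"number"}},"required":["plan"]}

```bash
mkdir -p pics
cat > h.py <<'E'
import numpy as np, cv2
from rig import manip
from scipy.spatial.transform import Rotation as R
def cam(n):
    c=manip.camera_info(n); K=np.array(c["K"],float); r=cv2.Rodrigues(np.array(c["rvec"],float))[0]; return K,r,np.array(c["tvec"],float).ravel()
def ray(n,uv,c=None):
    K,r,t=c or cam(n); d=r.T@np.linalg.inv(K)@np.array([uv[0],uv[1],1.]); return -r.T@t,d/np.linalg.norm(d)
def atz(n,uv,z,c=None):
    o,d=ray(n,uv,c); return o+d*(z-o[2])/d[2]
def proj(n,p,c=None):
    K,r,t=c or cam(n); q=(r@np.atleast_2d(p).T).T+t; q=q@K.T; return q[:,:2]/q[:,2:]
def snap(n,f):
    im=manip.get_image(n); cv2.imwrite(f"pics/{f}.png",cv2.cvtColor(im,cv2.COLOR_RGB2BGR)); return im
def RT():
    s=manip.get_state(); q=np.array(s["ee_rot"]); return R.from_quat(q[[1,2,3,0]]),np.array(s["position"]),s
E
python3 - <<'E'
from h import *
for n in("scene","top"):
    snap(n,n+"0"); o,d=ray(n,(320,240)); print(n,o.round(3),d.round(3),cam(n)[0][0,0])
    for t in["plug","rod","rest","dish","block","grinder","dip_tube"]:
        for x in manip.find_in(t,n)[:3]: print(t,np.round(x["extent"]),round(x["p"],2))
print(manip.get_state())
E
```

```text
scene [1.037 0.609 1.271] [-0.368 -0.464 -0.806] 597.659234118624
plug [390. 244. 410. 266.] 0.71
plug [340. 265. 352. 279.] 0.6
plug [520. 343. 544. 372.] 0.57
rod [298. 188. 352. 260.] 0.9
rest [295. 190. 353. 265.] 0.91
rest [148. 154. 235. 211.] 0.19
dish [245. 245. 306. 296.] 0.72
block [218. 189. 258. 244.] 0.68
grinder [244. 277. 477. 480.] 0.77
dip_tube [347. 278. 364. 304.] 0.74
dip_tube [248. 157. 281. 184.] 0.46
top [ 0.32  -0.057  1.432] [ 0.142  0.011 -0.99 ] 454.73117461163605
plug [160. 303. 171. 328.] 0.82
plug [282. 289. 306. 310.] 0.49
plug [380. 161. 427. 176.] 0.22
rod [310. 256. 397. 275.] 0.58
rest [313. 254. 394. 278.] 0.88
dish [318. 191. 369. 234.] 0.83
block [384. 204. 431. 234.] 0.93
grinder [176. 126. 278. 273.] 0.8
dip_tube [249. 219. 270. 233.] 0.52
{'clock': 0.8, 'qpos': array([ 9.85012889e-01,  2.75863757e-01,  1.50488347e+00,  7.15581734e-06,
        1.36066011e+00, -1.20971765e-01]), 'qd': array([-0.00107349,  0.00166191,  0.00019688, -0.0002879 ,  0.00118307,
       -0.0019335 ]), 'effort': array([-1.39238440e-03, -4.16592908e+01, -2.46085167e+01, -1.05339084e-04,
       -2.41350053e-04,  1.41572454e-05]), 'position': array([0.25776117, 0.51404211, 0.2563553 ]), 'ee_rot': array([-4.19750604e-05,  8.50957045e-01,  5.25235280e-01,  8.26812563e-05]), 'contact_force': array([-0.69575665, -0.6114953 ,  0.72350657]), 'moment': array([ 0.0189061 ,  0.01739651, -0.00059381]), 'width': 0.0854103718037078}
```

View pics/top0.png

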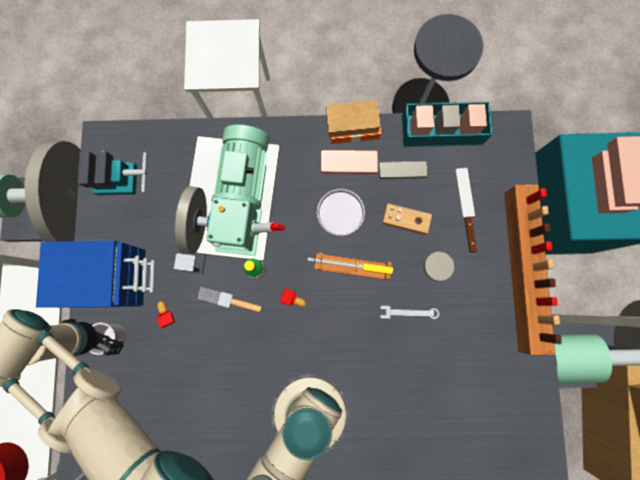

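View pics/scene0.png

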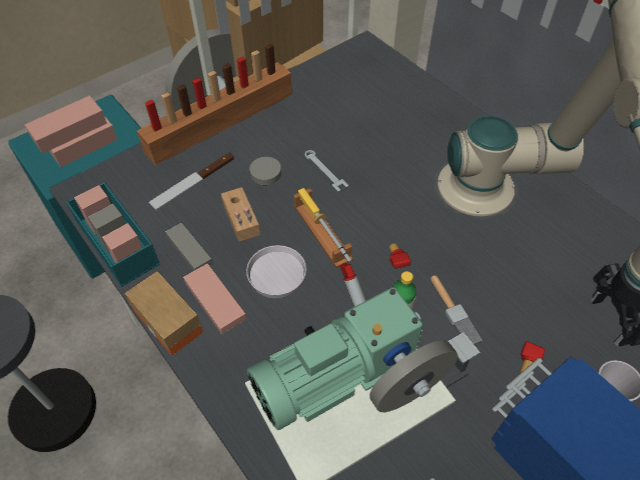

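The top view shows the plug in the tube at (278,227), the dish at (341,212), the block at (408,219), and the rest with the rod at (352,266), tip to the left. The other two red plugs lie loose at (165,315) and (293,298), and are look-alikes. I'll turn these pixels into rough positions.

Run:
```python
from h import *
snap("top","t1")
def mom(t,n,near):
    ms=[m for m in manip.masks_of(t,n)]
    out=[]
    for m in ms:
        ys,xs=np.nonzero(m["pixels"]); 
        out.append((np.hypot(xs.mean()-near[0],ys.mean()-near[1]),xs,ys,m))
    d,xs,ys,m=min(out,key=lambda a:a[0]); 
    return xs,ys,m
def two(t,a,z):
    xs,ys,m=mom(t,"top",a); c=(xs.mean(),ys.mean())
    r=cv2.minAreaRect(np.c_[xs,ys].astype(np.float32)); b=cv2.boxPoints(r)
    print(t,np.round(c,1),"world@z",atz("top",c,z).round(3)," box",[atz("top",q,z)[:2].round(3).tolist() for q in b])
two("dish",(341,212),.02); two("block",(408,219),.045); two("rest",(352,266),.03); two("rod",(352,266),.048)
for t in ("plug","dip_tube","grinder"):
    for m in manip.masks_of(t,"top")[:5]: print(t,np.round(m["extent"]),round(m["p"],2))
for uv in [(283,227),(274,227),(257,227)]: print(uv, atz("top",uv,.17).round(3))
snap("scene","s1")
for t in ("plug","dip_tube"):
    for m in manip.masks_of(t,"scene")[:5]: print(t,np.round(m["extent"]),round(m["p"],2))
# grinder fit: gear case corners etc. later
def tri(a,b):
    o1,d1=ray("top",a);o2,d2=ray("scene",b)
    A=np.c_[d1,-d2]; s=np.linalg.lstsq(A,o2-o1,rcond=None)[0]; p,q=o1+s[0]*d1,o2+s[1]*d2
    return ((p+q)/2).round(3),np.linalg.norm(p-q).round(4)
print(tri((282,227),(346,267)),tri((273,227),(350,279)))
a=cv2.imread("pics/t1.png")[190:290,230:330]; b=cv2.imread("pics/s1.png")[240:340,310:410]
cv2.imwrite("pics/c1.png",np.hstack([cv2.resize(a,(400,400),interpolation=cv2.INTER_CUBIC),cv2.resize(b,(400,400),interpolation=cv2.INTER_CUBIC)]))
```

```text
dish [340.6 212. ] world@z [ 0.61  -0.108  0.02 ]  box [[0.687, -0.038], [0.683, -0.185], [0.538, -0.18], [0.541, -0.035]]
block [406.4 219.3] world@z [ 0.577 -0.31   0.045]  box [[0.563, -0.232], [0.629, -0.251], [0.59, -0.39], [0.525, -0.37]]
rest [349.1 266.1] world@z [ 0.438 -0.13   0.03 ]  box [[0.428, -0.022], [0.482, -0.031], [0.444, -0.26], [0.39, -0.249]]
rod [354.  265.6] world@z [ 0.437 -0.144  0.048]  box [[0.446, -0.001], [0.468, -0.005], [0.43, -0.26], [0.408, -0.257]]
plug [280. 286. 305. 310.] 0.81
plug [157. 302. 173. 328.] 0.61
dip_tube [251. 220. 269. 233.] 0.67
grinder [173. 125. 280. 275.] 0.57
(283, 227) [0.54  0.061 0.17 ]
(274, 227) [0.54  0.086 0.17 ]
(257, 227) [0.542 0.134 0.17 ]
plug [391. 241. 409. 268.] 0.91
plug [520. 342. 544. 371.] 0.77
plug [339. 262. 356. 282.] 0.53
dip_tube [349. 278. 367. 307.] 0.54
dip_tube [394. 276. 416. 306.] 0.53
(array([0.537, 0.066, 0.17 ]), np.float64(0.0072)) (array([0.543, 0.091, 0.156]), np.float64(0.0015))
```

View pics/c1.png

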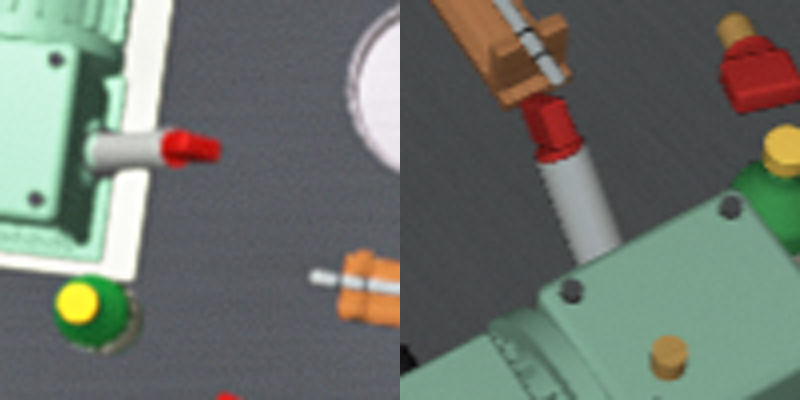

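```bash
cat >> h.py <<'E'
def go(p,Rt=None,step=.038,ang=6.8,p0=None,R0=None,n=None):
    """print rows (linear mm-rounded m, deg) from the measured pose to p, Rt"""
    r0,q0,_=RT(); r0=R0 or r0; q0=q0 if p0 is None else np.array(p0); Rt=Rt or r0; p=np.array(p,float)
    w=(r0.inv()*Rt).as_rotvec(degrees=True); d=p-q0
    n=n or int(max(1,np.ceil(np.linalg.norm(d)/step),np.ceil(np.linalg.norm(w)/ang)))
    print("n",n,"delta",d.round(4),"rot",w.round(2))
    out=[]
    for i in range(n):
        r=r0*R.from_rotvec(w*i/n,degrees=True); l=r.inv().apply(d/n)
        out.append('{"linear":%s,"delta_rot":%s}'%(l.round(4).tolist(),(w/n).round(2).tolist()))
    if np.linalg.norm(w)<.05: print(n,"x",out[0])
    else: print(",".join(out))
def frame(z,x):
    z=np.array(z,float)/np.linalg.norm(z); x=np.array(x,float); x-=z*(x@z); x/=np.linalg.norm(x)
    return R.from_matrix(np.c_[x,np.cross(z,x),z])
def state():
    r,p,s=RT(); print("t",round(s["clock"],2),"p",p.round(4),"z",r.as_matrix()[:,2].round(3),"x",r.as_matrix()[:,0].round(3),"F",np.round(s["contact_force"],1),"w",round(s["width"],4),"q",np.round(s["qpos"],3))
E
python3 - <<'E'
from h import *
r,p,s=RT(); K,rc,t=cam("wrist"); c=-rc.T@t
print("cam in tool",r.inv().apply(c-p).round(3),"\n",(r.as_matrix().T@rc.T).round(3),K[0,0])
go([.46,-.06,.45],frame([0,0,-1],[.99,-.14,0]),p0=p+[0,0,.16])
E
```

```text
cam in tool [ 0.001 -0.08  -0.118] 
 [[ 1.     0.     0.001]
 [-0.001  0.951  0.309]
 [-0.001 -0.309  0.951]] 345.66819152985914
n 17 delta [ 0.2022 -0.574   0.0337] rot [-0.000e+00 -1.000e-02  7.142e+01]
{"linear":[-0.0249, 0.0258, -0.002],"delta_rot":[-0.0, -0.0, 4.2]},{"linear":[-0.0229, 0.0275, -0.002],"delta_rot":[-0.0, -0.0, 4.2]},{"linear":[-0.0208, 0.0291, -0.002],"delta_rot":[-0.0, -0.0, 4.2]},{"linear":[-0.0186, 0.0306, -0.002],"delta_rot":[-0.0, -0.0, 4.2]},{"linear":[-0.0163, 0.0319, -0.002],"delta_rot":[-0.0, -0.0, 4.2]},{"linear":[-0.014, 0.033, -0.002],"delta_rot":[-0.0, -0.0, 4.2]},{"linear":[-0.0115, 0.0339, -0.002],"delta_rot":[-0.0, -0.0, 4.2]},{"linear":[-0.009, 0.0347, -0.002],"delta_rot":[-0.0, -0.0, 4.2]},{"linear":[-0.0064, 0.0352, -0.002],"delta_rot":[-0.0, -0.0, 4.2]},{"linear":[-0.0038, 0.0356, -0.002],"delta_rot":[-0.0, -0.0, 4.2]},{"linear":[-0.0012, 0.0358, -0.002],"delta_rot":[-0.0, -0.0, 4.2]},{"linear":[0.0014, 0.0358, -0.002],"delta_rot":[-0.0, -0.0, 4.2]},{"linear":[0.004, 0.0356, -0.002],"delta_rot":[-0.0, -0.0, 4.2]},{"linear":[0.0066, 0.0352, -0.002],"delta_rot":[-0.0, -0.0, 4.2]},{"linear":[0.0092, 0.0346, -0.002],"delta_rot":[-0.0, -0.0, 4.2]},{"linear":[0.0117, 0.0338, -0.002],"delta_rot":[-0.0, -0.0, 4.2]},{"linear":[0.0141, 0.0329, -0.002],"delta_rot":[-0.0, -0.0, 4.2]}
```

send_rows --plan '[{"linear":[0,0,-0.04],"delta_rot":[0,0,0],"fingers":0.085},{"linear":[0,0,-0.04],"delta_rot":[0,0,0],"fingers":0.085},{"linear":[0,0,-0.04],"delta_rot":[0,0,0],"fingers":0.085},{"linear":[0,0,-0.04],"delta_rot":[0,0,0],"fingers":0.085}]'

```text
clock: 1.68
position: [0.2547, 0.5094, 0.4087]
ee_rot: [0.006, 0.851, 0.525, -0.014]
contact_force: [0.2, 0.8, -0.5]
width: 0.0848
```

send_rows --plan '[{"linear":[-0.025,0.026,-0.003],"delta_rot":[0,0,4.2],"fingers":0.085},{"linear":[-0.023,0.0275,-0.003],"delta_rot":[0,0,4.2],"fingers":0.085},{"linear":[-0.021,0.029,-0.003],"delta_rot":[0,0,4.2],"fingers":0.085},{"linear":[-0.0185,0.0305,-0.003],"delta_rot":[0,0,4.2],"fingers":0.085},{"linear":[-0.0165,0.032,-0.003],"delta_rot":[0,0,4.2],"fingers":0.085},{"linear":[-0.014,0.033,-0.003],"delta_rot":[0,0,4.2],"fingers":0.085},{"linear":[-0.0115,0.034,-0.003],"delta_rot":[0,0,4.2],"fingers":0.085},{"linear":[-0.009,0.0345,-0.003],"delta_rot":[0,0,4.2],"fingers":0.085},{"linear":[-0.0065,0.035,-0.003],"delta_rot":[0,0,4.2],"fingers":0.085},{"linear":[-0.004,0.0355,-0.003],"delta_rot":[0,0,4.2],"fingers":0.085},{"linear":[-0.001,0.036,-0.003],"delta_rot":[0,0,4.2],"fingers":0.085},{"linear":[0.0015,0.036,-0.003],"delta_rot":[0,0,4.2],"fingers":0.085}]'

```text
clock: 2.68
position: [0.3966, 0.0955, 0.4609]
ee_rot: [0.001, 0.995, 0.1, 0.002]
contact_force: [0.6, -0.1, -0.0]
width: 0.0854
```

send_rows --plan '[{"linear":[0.004,0.0355,-0.002],"delta_rot":[0,0,4.2],"fingers":0.085},{"linear":[0.0065,0.035,-0.002],"delta_rot":[0,0,4.2],"fingers":0.085},{"linear":[0.009,0.0345,-0.002],"delta_rot":[0,0,4.2],"fingers":0.085},{"linear":[0.0115,0.034,-0.002],"delta_rot":[0,0,4.2],"fingers":0.085},{"linear":[0.014,0.033,-0.002],"delta_rot":[0,0,4.2],"fingers":0.085},{"linear":[0,0,0],"delta_rot":[0,0,0],"fingers":0.085},{"linear":[0,0,0],"delta_rot":[0,0,0],"fingers":0.085}]'

```text
clock: 3.27
position: [0.4514, -0.0917, 0.4728]
ee_rot: [0.002, 0.995, -0.099, 0.004]
contact_force: [-0.7, 0.6, 0.8]
width: 0.085
```

Run:
```python
from h import *
state(); snap("wrist","w1")
c=cam("wrist")
for t in["plug","rod","rest","dish","block","dip_tube"]:
    for x in manip.find_in(t,"wrist")[:3]: print(t,np.round(x["extent"]),round(x["p"],2))
```

```text
t 3.27 p [ 0.4514 -0.0917  0.4728] z [ 0.008 -0.005 -1.   ] x [ 0.98  -0.198  0.009] F [-0.7  0.6  0.8] w 0.085 q [-0.351  0.047  1.272 -0.002  1.813 -0.152]
plug [217.  74. 248. 131.] 0.87
plug [359.   2. 383.  48.] 0.58
rod [308. 117. 333. 283.] 0.94
rod [250. 265. 277. 349.] 0.26
rest [302. 136. 334. 280.] 0.64
dish [375. 121. 463. 214.] 0.87
block [392. 242. 444. 325.] 0.63
dip_tube [356.   0. 385.  10.] 0.6
dip_tube [308. 120. 332. 283.] 0.38
```

View pics/w1.png

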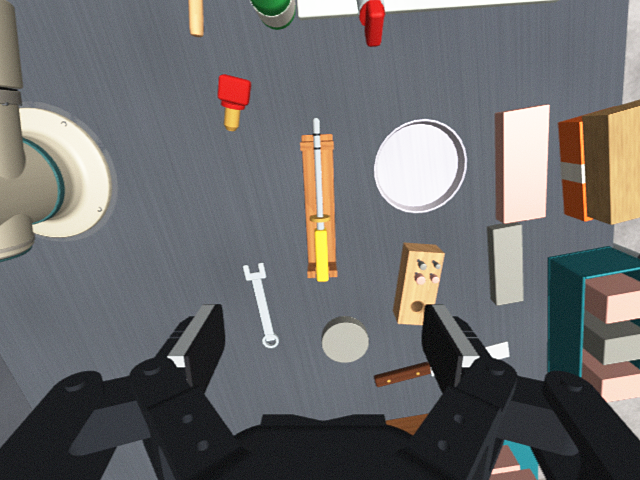

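The wrist view shows the plug's wing end at (374,43), the rod from its tip at (316,121) past the collar at (320,218) to the handle end at (322,282), the block's bore at (418,307) and the dish's centre at about (420,167).

Run:
```python
from h import *
im=cv2.cvtColor(cv2.imread("pics/w1.png"),cv2.COLOR_BGR2RGB); c=cam("wrist")
for n,uv,z in [("bore",(418,307),.045),("tip",(316.5,121),.048),("collar",(320,218),.05),("hend",(322,281),.06),("dish",(420.5,166),.02)]:
    print(n,atz("wrist",uv,z,c).round(4))
hsv=cv2.cvtColor(im,cv2.COLOR_RGB2HSV)
y=(cv2.inRange(hsv,(22,140,120),(32,255,255))>0); y[:190]=0;y[300:]=0;y[:,:300]=0;y[:,340:]=0
ys,xs=np.nonzero(y); print("handle px",xs.mean(),ys.mean(),ys.min(),ys.max(),atz("wrist",(xs.mean(),ys.mean()),.058,c).round(4))
# dark bore
g=cv2.cvtColor(im,cv2.COLOR_RGB2GRAY)[296:318,406:430]; b=g<g.mean()-25; ys,xs=np.nonzero(b); print("bore px",xs.mean()+406,ys.mean()+296,np.ptp(xs),np.ptp(ys),atz("wrist",(xs.mean()+406,ys.mean()+296),.045,c).round(4))
# bed plate -y edge in top view
t=cv2.imread("pics/t1.png"); g=cv2.cvtColor(t,cv2.COLOR_BGR2GRAY).astype(int)
P=[]
for r in range(150,252,4):
    if 212<r<242: continue
    row=g[r,235:300]; d=row[:-1]-row[1:]; 
    if d.max()>40: P.append(atz("top",(235+d.argmax()+.5,r),.016)[:2])
P=np.array(P); k=np.polyfit(P[:,0],P[:,1],1); res=P[:,1]-np.polyval(k,P[:,0]); ok=abs(res)<.006; k=np.polyfit(P[ok,0],P[ok,1],1)
th=np.arctan(k[0]); print("bed yaw",np.degrees(th),k,ok.sum(),len(P),"edge at x=.54 y=",np.polyval(k,.54))
```

```text
bore [ 0.5775 -0.3431  0.045 ]
tip [ 0.4621 -0.0013  0.048 ]
collar [ 0.4383 -0.1475  0.05  ]
hend [ 0.4209 -0.2528  0.06  ]
dish [ 0.6145 -0.1013  0.02  ]
handle px 321.4175824175824 253.59654631083203 218 281 [ 0.4293 -0.2051  0.058 ]
bore px 421.3867403314917 308.0718232044199 17 16 [ 0.5832 -0.3464  0.045 ]
bed yaw -7.08014967600008 [-0.12420477  0.19444739] 3 19 edge at x=.54 y= 0.12737681161897907
```

Run:
```python
from h import *
a=np.array([-.087,-.70,.707]); go(np.array([.543,.088,.16])+.17*a,frame(-a,[.993,-.122,0]))
```

```text
n 7 delta [ 0.0773  0.058  -0.1931] rot [45.12 -2.11 -3.64]
{"linear":[0.009, -0.0103, 0.0276],"delta_rot":[6.45, -0.3, -0.52]},{"linear":[0.0092, -0.0071, 0.0286],"delta_rot":[6.45, -0.3, -0.52]},{"linear":[0.0094, -0.0038, 0.0291],"delta_rot":[6.45, -0.3, -0.52]},{"linear":[0.0096, -0.0004, 0.0293],"delta_rot":[6.45, -0.3, -0.52]},{"linear":[0.0097, 0.003, 0.0291],"delta_rot":[6.45, -0.3, -0.52]},{"linear":[0.0098, 0.0063, 0.0285],"delta_rot":[6.45, -0.3, -0.52]},{"linear":[0.0099, 0.0096, 0.0276],"delta_rot":[6.45, -0.3, -0.52]}
```

send_rows --plan '[{"linear":[0.009,-0.0105,0.0275],"delta_rot":[6.45,-0.3,-0.5],"fingers":0.06},{"linear":[0.009,-0.007,0.0285],"delta_rot":[6.45,-0.3,-0.5],"fingers":0.06},{"linear":[0.0095,-0.004,0.029],"delta_rot":[6.45,-0.3,-0.5],"fingers":0.06},{"linear":[0.0095,-0.0005,0.029],"delta_rot":[6.45,-0.3,-0.5],"fingers":0.06},{"linear":[0.0095,0.003,0.029],"delta_rot":[6.45,-0.3,-0.5],"fingers":0.06},{"linear":[0.01,0.0065,0.0285],"delta_rot":[6.45,-0.3,-0.5],"fingers":0.06},{"linear":[0.01,0.0095,0.0275],"delta_rot":[6.45,-0.3,-0.5],"fingers":0.06},{"linear":[0,0,0],"delta_rot":[0,0,0],"fingers":0.06},{"linear":[0,0,0],"delta_rot":[0,0,0],"fingers":0.06}]'

```text
clock: 4.37
position: [0.5354, -0.0185, 0.2843]
ee_rot: [-0.393, 0.918, -0.046, 0.032]
contact_force: [1.5, 0.6, 1.0]
width: 0.0599
```

Run:
```python
from h import *
state(); im=snap("wrist","w2"); c=cam("wrist")
for m in manip.masks_of("plug","wrist")[:2]: print(m["extent"],m["p"])
hsv=cv2.cvtColor(im,cv2.COLOR_RGB2HSV); m=(hsv[...,1]>150)&((hsv[...,0]<8)|(hsv[...,0]>172))&(im[...,0]>90)
n,l,st,ce=cv2.connectedComponentsWithStats(m.astype(np.uint8))
for i in range(1,n):
    if st[i,4]>200: print(st[i],ce[i].round(1))
```

```text
t 4.37 p [ 0.5354 -0.0185  0.2843] z [ 0.095  0.719 -0.689] x [ 0.994 -0.11   0.023] F [1.5 0.6 1. ] w 0.0599 q [-0.604  0.318  1.645  0.703  1.612 -0.634]
[120.8, 313.0, 173.5, 359.8] 0.79
[123.1, 97.4, 173.1, 122.2] 0.76
[122  96  34  27 706] [138.6 108. ]
[ 301  226   31   50 1117] [315.7 249.8]
[ 121  315   52   43 1576] [144.9 336.5]
```

View pics/w2.png

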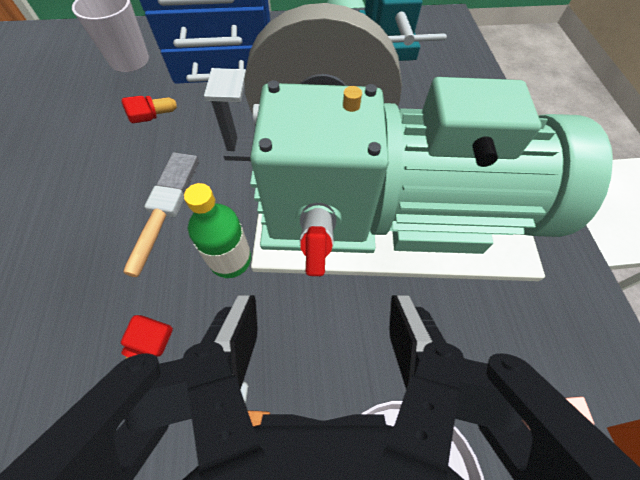

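The close view shows the wing from (316,230) to (316,274) with the red flange around (317,240) on the tube. The bed plate's front corners are at (253,268) and (543,277), and the case's top corners at (256,165) and (386,168). I'll fit the grinder's pose from these.

Run:
```python
from h import *
from scipy.optimize import least_squares
c=cam("wrist"); K,rc,t=c
im=cv2.imread("pics/w2.png"); g=cv2.cvtColor(im,cv2.COLOR_BGR2GRAY).astype(int)
# bed front lower/upper edge: white->dark going down
P=[]
for u in list(range(265,296,4))+list(range(345,530,8)):
    col=g[255:290,u]; d=col[:-1]-col[1:]; P.append((u,255+d.argmax()+.5))
P=np.array(P,float); k=np.polyfit(P[:,0],P[:,1],1); ok=abs(P[:,1]-np.polyval(k,P[:,0]))<2; k=np.polyfit(P[ok,0],P[ok,1],1); print("line",k,ok.sum(),len(P))
for z in(0,.016):
    A=atz("wrist",(255,np.polyval(k,255)),z,c);B=atz("wrist",(540,np.polyval(k,540)),z,c); d=B-A; print(z,A.round(4),B.round(4),"len",np.linalg.norm(d).round(4),"yaw",np.degrees(np.arctan2(d[1],d[0])))
    # foot of mouth
    th=np.arctan2(d[1],d[0]); ex=np.array([np.cos(th),np.sin(th)]); ey=np.array([-ex[1],ex[0]])
    print(" mouth from left corner:",(A[:2]+ex*.085-ey*.037).round(4))
for uv in[(256,165),(386,168)]: print("case",atz("wrist",uv,.181,c).round(4))
def wing(m,yaw):
    a=np.array([np.sin(yaw),-np.cos(yaw),0])*.7071+[0,0,.7071]; x=np.array([np.cos(yaw),np.sin(yaw),0]); return a,x
for yaw in(-5,-7,-9):
  a,x=wing(0,np.radians(yaw)); y=np.cross(a,x)
  # solve for mouth with z=.16 s.t. wing box bounding centre matches
  def corners(m):
    Q=[m+a*.033+sx*.008*x+sy*.018*y for sx in(-1,1) for sy in(-1,1)]+[m+a*h+.014*(np.cos(f)*x+np.sin(f)*y) for f in np.arange(0,6.28,.2) for h in(0,.005)]
    return proj("wrist",np.array(Q),c)
  def f(v):
    q=corners(np.array([v[0],v[1],.16])); return [q[:,0].min()-301,q[:,0].max()-332,q[:,1].min()-226,q[:,1].max()-276]
  s=least_squares(f,[.54,.09]); print(yaw,s.x.round(4),np.round(s.fun,1), "top->", corners(np.array([*s.x,.16]))[:4].round(0).tolist())
```

```text
line [3.34693112e-02 2.59258449e+02] 32 32
0 [0.4693 0.1455 0.    ] [0.8477 0.0946 0.    ] len 0.3818 yaw -7.661144181709808
 mouth from left corner: [0.5486 0.0975]
0.016 [0.4715 0.1383 0.016 ] [0.8356 0.0893 0.016 ] len 0.3674 yaw -7.661144181709804
 mouth from left corner: [0.5508 0.0902]
case [0.4969 0.1644 0.181 ]
case [0.6136 0.1508 0.181 ]
-5 [0.5445 0.0925] [-0.9  0.9  0.1 -0.1] top-> [[307.0, 276.0], [306.0, 232.0], [327.0, 276.0], [328.0, 232.0]]
-7 [0.5447 0.0925] [-0.9  0.9  0.  -0.1] top-> [[306.0, 275.0], [306.0, 232.0], [326.0, 276.0], [327.0, 232.0]]
-9 [0.5448 0.0927] [-0.9  0.9 -0.1  0. ] top-> [[304.0, 275.0], [306.0, 231.0], [324.0, 276.0], [327.0, 232.0]]
```

```bash
cat >> h.py <<'E'
M=np.array([.5448,.0926,.16]); yaw=np.radians(-7.66)
A=np.array([np.sin(yaw)*.70711,-np.cos(yaw)*.70711,.70711]); X=np.array([np.cos(yaw),np.sin(yaw),0])
E
python3 - <<'E'
from h import *
go(M+.08*A,frame(-A,X))
E
```

```text
n 3 delta [ 0.002   0.055  -0.0691] rot [-1.29 -0.06  2.06]
{"linear":[-0.002, 0.004, 0.0291],"delta_rot":[-0.43, -0.02, 0.69]},{"linear":[-0.0019, 0.0038, 0.0291],"delta_rot":[-0.43, -0.02, 0.69]},{"linear":[-0.0018, 0.0036, 0.0292],"delta_rot":[-0.43, -0.02, 0.69]}
```

send_rows --plan '[{"linear":[-0.002,0.004,0.029],"delta_rot":[-0.4,0,0.7],"fingers":0.05},{"linear":[-0.002,0.004,0.029],"delta_rot":[-0.4,0,0.7],"fingers":0.05},{"linear":[-0.002,0.0035,0.029],"delta_rot":[-0.4,0,0.7],"fingers":0.05},{"linear":[0,0,0],"delta_rot":[0,0,0],"fingers":0.05},{"linear":[0,0,0],"delta_rot":[0,0,0],"fingers":0.05}]'

```text
clock: 4.88
position: [0.5409, 0.0378, 0.2313]
ee_rot: [-0.372, 0.926, -0.053, 0.04]
contact_force: [1.0, -1.2, 1.1]
width: 0.0503
```

Run:
```python
from h import *
state(); go(M+.033*A,frame(-A,X),step=.02)
im=snap("wrist","w3"); c=cam("wrist")
hsv=cv2.cvtColor(im,cv2.COLOR_RGB2HSV); m=(hsv[...,1]>150)&((hsv[...,0]<8)|(hsv[...,0]>172))&(im[...,0]>90)
n,l,st,ce=cv2.connectedComponentsWithStats(m.astype(np.uint8))
for i in range(1,n):
    if st[i,4]>200: print(st[i],ce[i].round(1))
y=np.cross(A,X)
Q=[M+A*.033+sx*.008*X+sy*.018*y for sx in(-1,1) for sy in(-1,1)]+[M+A*h+.014*(np.cos(f)*X+np.sin(f)*y) for f in np.arange(0,6.28,.2) for h in(0,.005)]
q=proj("wrist",np.array(Q),c); print("expected",q.min(0),np.ptp(q,axis=0))
for k in Q[:4]: cv2.circle(im,tuple(int(v) for v in proj("wrist",k,c)[0]),2,(0,255,255),-1)
cv2.circle(im,tuple(int(v) for v in proj("wrist",M,c)[0]),2,(0,255,0),-1)
cv2.imwrite("pics/c3.png",cv2.resize(im[150:390,170:490,::-1],None,fx=2,fy=2))
```

```text
t 4.88 p [0.5409 0.0378 0.2313] z [ 0.114  0.685 -0.72 ] x [ 0.991 -0.128  0.034] F [ 1.  -1.2  1.1] w 0.0503 q [-0.499  0.318  1.766  0.726  1.416 -0.636]
n 3 delta [ 0.0008  0.0317 -0.048 ] rot [ 1.06 -1.21  1.59]
{"linear":[-0.0016, 0.0035, 0.0188],"delta_rot":[0.35, -0.4, 0.53]},{"linear":[-0.0015, 0.0036, 0.0188],"delta_rot":[0.35, -0.4, 0.53]},{"linear":[-0.0013, 0.0038, 0.0187],"delta_rot":[0.35, -0.4, 0.53]}
[  77   77   43   33 1037] [98.2 92.2]
[ 293  257   43   70 2158] [313.8 289.6]
[  73  352   60   57 1776] [ 96.5 375.8]
expected [293.37712214 254.04717417] [43.98707628 72.82675856]
```

View pics/c3.png

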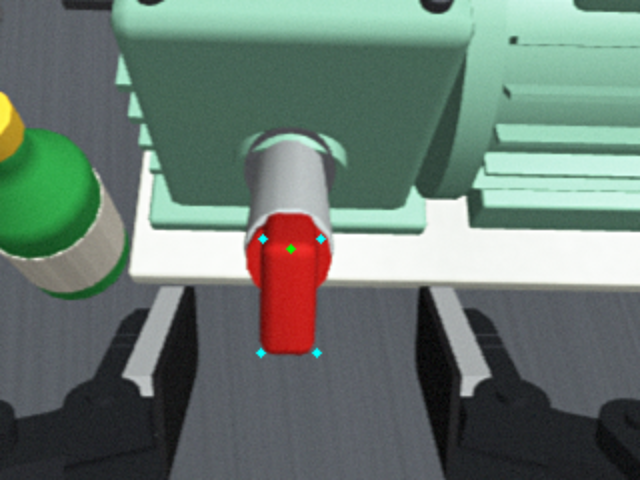

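The predicted corners fall on the wing to within 1–2 px, and the jaws straddle it. Going in.

send_rows --plan '[{"linear":[-0.0015,0.0035,0.0185],"delta_rot":[0.4,-0.4,0.5],"fingers":0.05},{"linear":[-0.0015,0.0035,0.0185],"delta_rot":[0.3,-0.4,0.5],"fingers":0.05},{"linear":[-0.001,0.004,0.0185],"delta_rot":[0.3,-0.4,0.5],"fingers":0.05},{"linear":[0,0,0],"delta_rot":[0,0,0],"fingers":0.05},{"linear":[0,0,0],"delta_rot":[0,0,0],"fingers":0.05}]'

```text
clock: 5.35
position: [0.5486, 0.065, 0.1967]
ee_rot: [-0.376, 0.924, -0.055, 0.039]
contact_force: [-0.3, -0.1, -0.2]
width: 0.0499
```

Run:
```python
from h import *
state(); go(M+.033*A,frame(-A,X),step=.02)
```

```text
t 5.35 p [0.5486 0.065  0.1967] z [ 0.114  0.691 -0.714] x [ 0.991 -0.131  0.031] F [-0.3 -0.1 -0.2] w 0.0499 q [-0.45   0.356  1.815  0.764  1.329 -0.662]
n 1 delta [-0.0069  0.0045 -0.0134] rot [ 0.6  -1.17  1.32]
{"linear":[-0.0078, 0.0067, 0.0119],"delta_rot":[0.6, -1.17, 1.32]}
```

send_rows --plan '[{"linear":[-0.004,0.0035,0.006],"delta_rot":[0.3,-0.6,0.7],"fingers":0.05},{"linear":[-0.004,0.0035,0.006],"delta_rot":[0.3,-0.6,0.7],"fingers":0.05},{"linear":[0,0,0],"delta_rot":[0,0,0],"fingers":0.05},{"linear":[0,0,0],"delta_rot":[0,0,0],"fingers":0.05},{"linear":[0,0,0],"delta_rot":[0,0,0],"fingers":0.05}]'

```text
clock: 5.77
position: [0.5436, 0.0662, 0.1873]
ee_rot: [-0.38, 0.922, -0.062, 0.029]
contact_force: [-0.3, -0.2, 0.5]
width: 0.05
```

Run:
```python
from h import *
state(); go(M+.033*A,frame(-A,X),step=.02)
```

```text
t 5.77 p [0.5436 0.0662 0.1873] z [ 0.101  0.698 -0.709] x [ 0.991 -0.136  0.007] F [-0.3 -0.2  0.5] w 0.05 q [-0.453  0.369  1.829  0.765  1.326 -0.662]
n 1 delta [-0.0019  0.0033 -0.0039] rot [ 0.14 -0.39  0.17]
{"linear":[-0.0023, 0.0007, 0.0049],"delta_rot":[0.14, -0.39, 0.17]}
```

send_rows --plan '[{"linear":[-0.0025,0.0005,0.005],"delta_rot":[0.1,-0.4,0.2],"fingers":0.04},{"linear":[0,0,0],"delta_rot":[0,0,0],"fingers":0.0},{"linear":[0,0,0],"delta_rot":[0,0,0],"fingers":0.0},{"linear":[0,0,0],"delta_rot":[0,0,0],"fingers":0.0},{"linear":[0,0,0],"delta_rot":[0,0,0],"fingers":0.0},{"linear":[0,0,0],"delta_rot":[0,0,0],"fingers":0.0}]' --force 60

```text
clock: 6.27
position: [0.5417, 0.0693, 0.1835]
ee_rot: [-0.381, 0.922, -0.062, 0.025]
contact_force: [-0.4, 0.0, -0.1]
width: 0.0149
```

Run:
```python
from h import *
state(); go(M+.12*A,frame(-A,X),step=.02)
```

```text
t 6.27 p [0.5417 0.0693 0.1835] z [ 0.094  0.7   -0.708] x [ 0.991 -0.134 -0.   ] F [-0.4  0.  -0.1] w 0.0149 q [-0.449  0.374  1.835  0.766  1.323 -0.663]
n 5 delta [-0.0082 -0.0608  0.0614] rot [ 0.05 -0.01 -0.04]
{"linear":[-0.0, 0.0, -0.0174],"delta_rot":[0.01, -0.0, -0.01]},{"linear":[-0.0, 0.0, -0.0174],"delta_rot":[0.01, -0.0, -0.01]},{"linear":[-0.0, 0.0, -0.0174],"delta_rot":[0.01, -0.0, -0.01]},{"linear":[-0.0, 0.0, -0.0174],"delta_rot":[0.01, -0.0, -0.01]},{"linear":[-0.0, 0.0, -0.0174],"delta_rot":[0.01, -0.0, -0.01]}
```

send_rows --plan '[{"linear":[0,0,-0.01],"delta_rot":[0,0,0],"fingers":0.0},{"linear":[0,0,-0.015],"delta_rot":[0,0,0],"fingers":0.0},{"linear":[0,0,-0.018],"delta_rot":[0,0,0],"fingers":0.0},{"linear":[0,0,-0.018],"delta_rot":[0,0,0],"fingers":0.0},{"linear":[0,0,-0.018],"delta_rot":[0,0,0],"fingers":0.0},{"linear":[0,0,-0.018],"delta_rot":[0,0,0],"fingers":0.0}]'

```text
clock: 6.77
position: [0.5301, 0.0002, 0.2534]
ee_rot: [-0.382, 0.922, -0.062, 0.021]
contact_force: [-0.2, -0.5, -0.5]
width: 0.0148
```

Run:
```python
from h import *
state(); im=snap("wrist","w4")
hsv=cv2.cvtColor(im,cv2.COLOR_RGB2HSV); m=(hsv[...,1]>150)&((hsv[...,0]<8)|(hsv[...,0]>172))&(im[...,0]>90)
n,l,st,ce=cv2.connectedComponentsWithStats(m.astype(np.uint8))
for i in range(1,n):
    if st[i,4]>200: print(st[i],ce[i].round(1))
go([.56,-.32,.27],frame([0,0,-1],[.96,-.27,0]))
```

```text
t 6.77 p [5.301e-01 2.000e-04 2.534e-01] z [ 0.087  0.702 -0.707] x [ 0.991 -0.13  -0.008] F [-0.2 -0.5 -0.5] w 0.0148 q [-0.569  0.322  1.708  0.692  1.531 -0.617]
[112  86  37  29 813] [130.1  99.2]
[ 303  280   41  100 3680] [323.3 329.4]
[ 118  323   55   51 2068] [143.5 348.4]
n 9 delta [ 0.0284 -0.3177  0.0145] rot [-44.76   3.32   7.63]
{"linear":[0.0078, 0.0234, -0.0255],"delta_rot":[-4.97, 0.37, 0.85]},{"linear":[0.0083, 0.0254, -0.0234],"delta_rot":[-4.97, 0.37, 0.85]},{"linear":[0.0088, 0.0272, -0.021],"delta_rot":[-4.97, 0.37, 0.85]},{"linear":[0.0094, 0.0287, -0.0185],"delta_rot":[-4.97, 0.37, 0.85]},{"linear":[0.0099, 0.0301, -0.0159],"delta_rot":[-4.97, 0.37, 0.85]},{"linear":[0.0105, 0.0312, -0.0132],"delta_rot":[-4.97, 0.37, 0.85]},{"linear":[0.011, 0.0321, -0.0104],"delta_rot":[-4.97, 0.37, 0.85]},{"linear":[0.0116, 0.0327, -0.0075],"delta_rot":[-4.97, 0.37, 0.85]},{"linear":[0.0121, 0.033, -0.0046],"delta_rot":[-4.97, 0.37, 0.85]}
```

send_rows --plan '[{"linear":[0.008,0.0235,-0.0255],"delta_rot":[-5,0.4,0.85],"fingers":0.0},{"linear":[0.0085,0.0255,-0.0235],"delta_rot":[-5,0.4,0.85],"fingers":0.0},{"linear":[0.009,0.027,-0.021],"delta_rot":[-5,0.4,0.85],"fingers":0.0},{"linear":[0.0095,0.0285,-0.0185],"delta_rot":[-5,0.4,0.85],"fingers":0.0},{"linear":[0.01,0.03,-0.016],"delta_rot":[-5,0.4,0.85],"fingers":0.0},{"linear":[0.0105,0.031,-0.013],"delta_rot":[-5,0.4,0.85],"fingers":0.0},{"linear":[0.011,0.032,-0.0105],"delta_rot":[-5,0.3,0.85],"fingers":0.0},{"linear":[0.0115,0.0325,-0.0075],"delta_rot":[-5,0.3,0.85],"fingers":0.0},{"linear":[0.012,0.033,-0.0045],"delta_rot":[-4.8,0.3,0.85],"fingers":0.0},{"linear":[0,0,0],"delta_rot":[0,0,0],"fingers":0.0},{"linear":[0,0,0],"delta_rot":[0,0,0],"fingers":0.0}]'

```text
clock: 7.73
position: [0.5558, -0.3373, 0.2783]
ee_rot: [0.02, 0.989, -0.144, -0.003]
contact_force: [0.5, -0.2, -0.7]
width: 0.015
```

Run:
```python
from h import *
state(); im=snap("wrist","w5"); c=cam("wrist")
for t in("block","plug"):
  for x in manip.find_in(t,"wrist")[:3]: print(t,np.round(x["extent"]),round(x["p"],2))
for q in [(.5775,-.3431,.045),(.583,-.346,.045)]: print(proj("wrist",q,c).round(1))
go([.578,-.344,.20],frame([0,0,-1],[.96,-.27,0]),p0=None)
```

```text
t 7.73 p [ 0.5558 -0.3373  0.2783] z [-0.012 -0.038 -0.999] x [ 0.959 -0.285 -0.001] F [ 0.5 -0.2 -0.7] w 0.015 q [-0.633  0.376  1.301 -0.038  1.452 -0.34 ]
block [310.  89. 378. 239.] 0.91
plug [301. 273. 344. 382.] 0.68
[[345.6 199.3]]
[[351.5 200.4]]
n 3 delta [ 0.0225 -0.0074 -0.0781] rot [ 2.25  0.12 -0.8 ]
{"linear":[0.0079, -0.0008, 0.026],"delta_rot":[0.75, 0.04, -0.27]},{"linear":[0.0079, -0.0004, 0.026],"delta_rot":[0.75, 0.04, -0.27]},{"linear":[0.0079, -0.0, 0.026],"delta_rot":[0.75, 0.04, -0.27]}
```

View pics/w5.png

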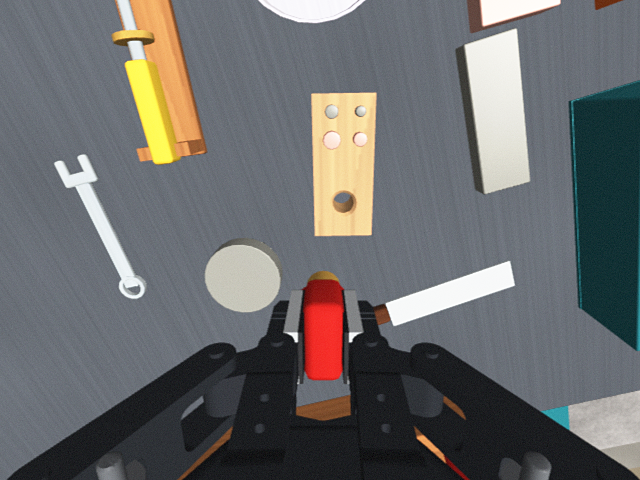

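The bore shows at (344,202), the block's top corners at (311,94), (377,93), (373,235) and (315,236), and the plug is held straight at (323,330).

Run:
```python
from h import *
c=cam("wrist"); im=cv2.imread("pics/w5.png"); g=cv2.cvtColor(im,cv2.COLOR_BGR2GRAY)
C=np.array([atz("wrist",q,.045,c) for q in [(311,94),(377,93),(373,235),(315,236)]]); print(C[:,:2].round(4).tolist(),[np.linalg.norm(C[i]-C[i-1]).round(4) for i in range(4)])
m=(C[0]+C[1])/2;n=(C[2]+C[3])/2; d=(m-n)/np.linalg.norm(m-n); ce=C.mean(0); print("block c",ce.round(4),"dir",d.round(3),"bore pred",(ce-.035*d).round(4))
sub=g[185:220,328:362]; b=(sub<150); nn,l,st,cen=cv2.connectedComponentsWithStats(b.astype(np.uint8)); i=1+st[1:,4].argmax(); print(st[i],cen[i]+[328,185])
u0,v0,w,h=st[i,:4]; bc=(328+u0+w/2-.5,185+v0+h/2-.5); print("bore",bc,atz("wrist",bc,.045,c).round(4))
_,p,_=RT(); r=RT()[0]; print("tcp px",proj("wrist",p+r.apply([0,0,0.0]),c),proj("wrist",p+r.apply([[0,.018,0],[0,-.018,0],[.008,0,0],[-.008,0,0]]),c).round(1).tolist())
```

```text
[[0.5723, -0.2363], [0.6312, -0.2529], [0.5948, -0.3876], [0.5352, -0.3713]] [np.float64(0.1399), np.float64(0.0612), np.float64(0.1396), np.float64(0.0619)]
block c [ 0.5834 -0.312   0.045 ] dir [0.263 0.965 0.   ] bore pred [ 0.5742 -0.3458  0.045 ]
[  5   6  23  22 357] [344.10084034 201.49019608]
bore (np.float64(344.0), np.float64(201.5)) [ 0.5748 -0.3436  0.045 ]
tcp px [[324.4032794 340.8659849]] [[324.3, 378.4], [324.5, 300.1], [344.6, 340.9], [304.2, 340.8]]
```

Run:
```python
from h import *
go([.5745,-.3445,.135],frame([0,0,-1],[.965,-.263,0]),step=.03)
```

```text
n 5 delta [ 0.019  -0.0079 -0.1431] rot [ 2.25  0.12 -1.26]
{"linear":[0.0041, -0.0007, 0.0286],"delta_rot":[0.45, 0.02, -0.25]},{"linear":[0.0041, -0.0004, 0.0286],"delta_rot":[0.45, 0.02, -0.25]},{"linear":[0.0041, -0.0002, 0.0286],"delta_rot":[0.45, 0.02, -0.25]},{"linear":[0.0041, 0.0, 0.0286],"delta_rot":[0.45, 0.02, -0.25]},{"linear":[0.0041, 0.0003, 0.0286],"delta_rot":[0.45, 0.02, -0.25]}
```

send_rows --plan '[{"linear":[0.004,-0.0005,0.0285],"delta_rot":[0.45,0,-0.25],"fingers":0.0},{"linear":[0.004,-0.0005,0.0285],"delta_rot":[0.45,0,-0.25],"fingers":0.0},{"linear":[0.004,0,0.0285],"delta_rot":[0.45,0,-0.25],"fingers":0.0},{"linear":[0.004,0,0.0285],"delta_rot":[0.45,0,-0.25],"fingers":0.0},{"linear":[0.004,0,0.028],"delta_rot":[0.45,0,-0.25],"fingers":0.0},{"linear":[0,0,0],"delta_rot":[0,0,0],"fingers":0.0},{"linear":[0,0,0],"delta_rot":[0,0,0],"fingers":0.0}]'

```text
clock: 8.47
position: [0.5736, -0.3385, 0.134]
ee_rot: [-0.004, 0.991, -0.132, 0.0]
contact_force: [0.7, 1.1, -0.4]
width: 0.0153
```

Run:
```python
from h import *
state(); go([.5745,-.3445,.132],frame([0,0,-1],[.965,-.263,0]),step=.03)
```

```text
t 8.47 p [ 0.5736 -0.3385  0.134 ] z [ 0.002  0.008 -1.   ] x [ 0.965 -0.261 -0.   ] F [ 0.7  1.1 -0.4] w 0.0153 q [-0.641  0.493  1.474  0.008  1.179 -0.38 ]
n 1 delta [ 0.0009 -0.006  -0.002 ] rot [-0.47  0.02  0.09]
{"linear":[0.0025, 0.0056, 0.002],"delta_rot":[-0.47, 0.02, 0.09]}
```

send_rows --plan '[{"linear":[0.0025,0.0055,0.002],"delta_rot":[-0.5,0,0],"fingers":0.0},{"linear":[0,0,0],"delta_rot":[0,0,0],"fingers":0.0},{"linear":[0,0,0],"delta_rot":[0,0,0],"fingers":0.0}]'

```text
clock: 8.72
position: [0.5751, -0.3446, 0.1354]
ee_rot: [0.001, 0.991, -0.132, 0.001]
contact_force: [0.4, -0.1, -0.7]
width: 0.015
```

Run:
```python
from h import *
state(); c=cam("wrist"); im=snap("wrist","w6")
r,p,_=RT(); 
def circ(o,rad,col,z=None):
    for f in np.arange(0,6.3,.2):
        q=o+r.apply(rad*np.array([np.cos(f),np.sin(f),0])); cv2.circle(im,tuple(int(v) for v in proj("wrist",q,c)[0].round()),1,col,-1)
circ(p+r.apply([0,0,.061]),.009,(0,255,255)); circ(np.array([.5745,-.3445,.045]),.011,(0,255,0)); 
cv2.imwrite("pics/c6.png",cv2.resize(im[170:410,160:480,::-1],None,fx=2,fy=2))
for n in("top","scene"): 
    i=snap(n,"p6"+n)
go([.5745,-.3445,.132],frame([0,0,-1],[.965,-.263,0]),step=.03)
```

```text
t 8.72 p [ 0.5751 -0.3446  0.1354] z [ 0.002 -0.003 -1.   ] x [ 0.965 -0.261  0.002] F [ 0.4 -0.1 -0.7] w 0.015 q [-6.430e-01  4.950e-01  1.465e+00 -1.000e-03  1.178e+00 -3.780e-01]
n 1 delta [-0.0007  0.0002 -0.0034] rot [ 0.13 -0.16  0.11]
{"linear":[-0.0007, -0.0, 0.0034],"delta_rot":[0.13, -0.16, 0.11]}
```

View pics/c6.png

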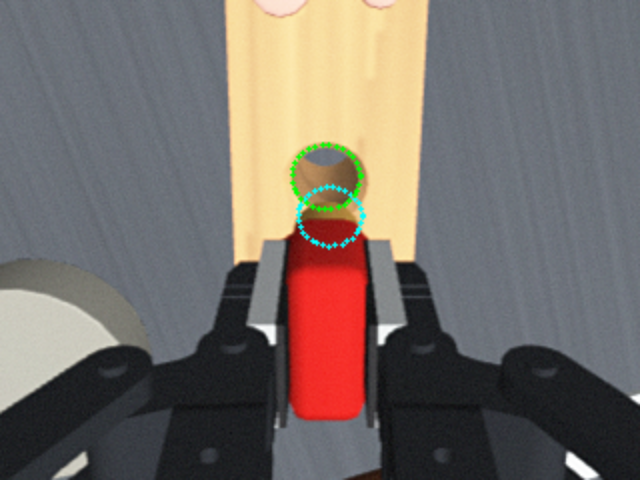

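send_rows --plan '[{"linear":[0,0,0.012],"delta_rot":[0.1,-0.1,0],"fingers":0.0},{"linear":[0,0,0.012],"delta_rot":[0,0,0],"fingers":0.0},{"linear":[0,0,0.006],"delta_rot":[0,0,0],"fingers":0.0},{"linear":[0,0,0],"delta_rot":[0,0,0],"fingers":0.0}]'

```text
clock: 9.2
position: [0.5761, -0.3453, 0.106]
ee_rot: [0.001, 0.991, -0.132, 0.003]
contact_force: [-0.5, -0.1, -1.5]
width: 0.015
```

Run:
```python
from h import *
state(); go([.575,-.3445,.078],frame([0,0,-1],[.965,-.263,0]),step=.01)
```

```text
t 9.2 p [ 0.5761 -0.3453  0.106 ] z [ 0.005 -0.004 -1.   ] x [ 0.965 -0.261  0.006] F [-0.5 -0.1 -1.5] w 0.015 q [-0.644  0.52   1.501  0.     1.114 -0.379]
n 3 delta [-0.0011  0.0008 -0.028 ] rot [ 0.12 -0.33  0.11]
{"linear":[-0.0005, -0.0002, 0.0093],"delta_rot":[0.04, -0.11, 0.04]},{"linear":[-0.0005, -0.0002, 0.0093],"delta_rot":[0.04, -0.11, 0.04]},{"linear":[-0.0005, -0.0002, 0.0093],"delta_rot":[0.04, -0.11, 0.04]}
```

send_rows --plan '[{"linear":[-0.0005,0,0.007],"delta_rot":[0,-0.15,0],"fingers":0.0},{"linear":[-0.0005,0,0.007],"delta_rot":[0,-0.15,0],"fingers":0.0},{"linear":[0,0,0.007],"delta_rot":[0,0,0],"fingers":0.0},{"linear":[0,0,0.004],"delta_rot":[0,0,0],"fingers":0.0},{"linear":[0,0,0],"delta_rot":[0,0,0],"fingers":0.0}]'

```text
clock: 9.62
position: [0.575, -0.345, 0.078]
ee_rot: [0.001, 0.991, -0.132, -0.0]
contact_force: [-0.5, 0.4, -0.3]
width: 0.015
```

Run:
```python
from h import *
state(); go([.575,-.3445,.078],frame([0,0,-1],[.965,-.263,0]),step=.01)
```

```text
t 9.62 p [ 0.575 -0.345  0.078] z [-0.001 -0.002 -1.   ] x [ 0.965 -0.261 -0.001] F [-0.5  0.4 -0.3] w 0.015 q [-0.643  0.548  1.529 -0.002  1.065 -0.378]
n 1 delta [-0.      0.0005 -0.    ] rot [0.11 0.04 0.11]
{"linear":[-0.0002, -0.0005, 0.0],"delta_rot":[0.11, 0.04, 0.11]}
```

send_rows --plan '[{"linear":[0,0,0.002],"delta_rot":[0,0,0],"fingers":0.0},{"linear":[0,0,0.0015],"delta_rot":[0,0,0],"fingers":0.0},{"linear":[0,0,0],"delta_rot":[0,0,0],"fingers":0.0}]'

```text
clock: 9.87
position: [0.5754, -0.3453, 0.0772]
ee_rot: [0.001, 0.991, -0.132, 0.0]
contact_force: [-0.2, -0.5, -0.9]
width: 0.0147
```

send_rows --plan '[{"linear":[0,0,0],"delta_rot":[0,0,0],"fingers":0.04},{"linear":[0,0,0],"delta_rot":[0,0,0],"fingers":0.04},{"linear":[0,0,0],"delta_rot":[0,0,0],"fingers":0.04},{"linear":[0,0,-0.02],"delta_rot":[0,0,0],"fingers":0.04},{"linear":[0,0,-0.03],"delta_rot":[0,0,0],"fingers":0.04},{"linear":[0,0,-0.04],"delta_rot":[0,0,0],"fingers":0.04},{"linear":[0,0,-0.035],"delta_rot":[0,0,0],"fingers":0.04},{"linear":[0,0,0],"delta_rot":[0,0,0],"fingers":0.04},{"linear":[0,0,0],"delta_rot":[0,0,0],"fingers":0.04}]'

```text
clock: 10.62
position: [0.5752, -0.3449, 0.2054]
ee_rot: [0.0, 0.991, -0.132, -0.001]
contact_force: [-0.2, 0.1, 0.1]
width: 0.0399
```

Run:
```python
from h import *
state(); im=snap("wrist","w7"); c=cam("wrist")
cv2.imwrite("pics/c7.png",cv2.resize(im[60:420,100:580,::-1],None,fx=1.5,fy=1.5))
ctr=np.array([.575,-.345,0])
print(proj("wrist",ctr+[0,0,.078],c),proj("wrist",ctr+[0,0,.045],c))
# rod: handle mask
hsv=cv2.cvtColor(im,cv2.COLOR_RGB2HSV); y=cv2.inRange(hsv,(22,140,120),(34,255,255))
n,l,st,ce=cv2.connectedComponentsWithStats(y)
for i in range(1,n):
    if st[i,4]>300: print(st[i],ce[i].round(1),atz("wrist",ce[i],.058,c).round(4))
```

```text
t 10.62 p [ 0.5752 -0.3449  0.2054] z [-0.002 -0.001 -1.   ] x [ 0.965 -0.261 -0.002] F [-0.2  0.1  0.1] w 0.0399 q [-0.643  0.449  1.363 -0.002  1.331 -0.378]
[[322.82372335 240.08774715]] [[322.87540523 227.81741445]]
[  45   45   78  133 5363] [ 83.7 108.5] [ 0.433  -0.2103  0.058 ]
```

View pics/c7.png

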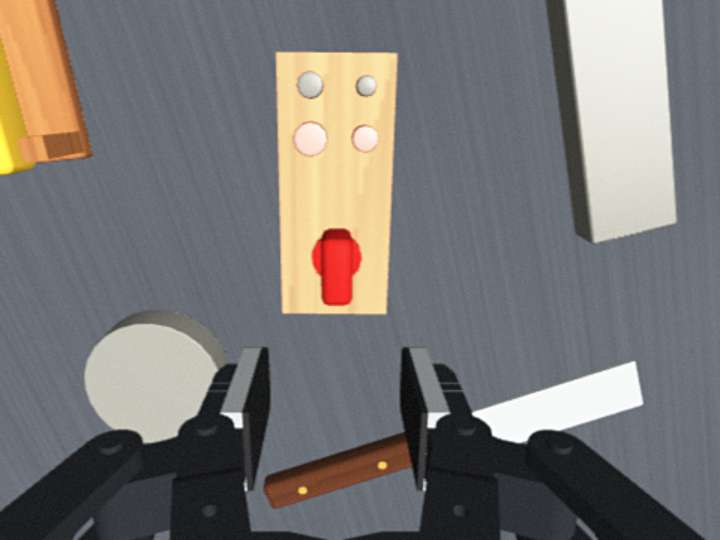

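The plug now stands in the bore with its red flange on the block's top at crop (337,257), and the grinding points are untouched. Next is the rod.

Run:
```python
from h import *
go([.431,-.200,.20],frame([0,0,-1],[.987,-.161,0]))
```

```text
n 6 delta [-0.1447  0.1452 -0.006 ] rot [ 0.12  0.02 -5.88]
{"linear":[-0.0296, -0.0171, 0.001],"delta_rot":[0.02, 0.0, -0.98]},{"linear":[-0.0293, -0.0176, 0.001],"delta_rot":[0.02, 0.0, -0.98]},{"linear":[-0.029, -0.0181, 0.001],"delta_rot":[0.02, 0.0, -0.98]},{"linear":[-0.0287, -0.0186, 0.001],"delta_rot":[0.02, 0.0, -0.98]},{"linear":[-0.0284, -0.019, 0.001],"delta_rot":[0.02, 0.0, -0.98]},{"linear":[-0.028, -0.0195, 0.001],"delta_rot":[0.02, 0.0, -0.98]}
```

send_rows --plan '[{"linear":[-0.0295,-0.017,0.001],"delta_rot":[0,0,-1],"fingers":0.05},{"linear":[-0.0295,-0.0175,0.001],"delta_rot":[0,0,-1],"fingers":0.05},{"linear":[-0.029,-0.018,0.001],"delta_rot":[0,0,-1],"fingers":0.05},{"linear":[-0.0285,-0.0185,0.001],"delta_rot":[0,0,-1],"fingers":0.05},{"linear":[-0.0285,-0.019,0.001],"delta_rot":[0,0,-1],"fingers":0.05},{"linear":[-0.028,-0.0195,0.001],"delta_rot":[0,0,-1],"fingers":0.05},{"linear":[0,0,0],"delta_rot":[0,0,0],"fingers":0.05},{"linear":[0,0,0],"delta_rot":[0,0,0],"fingers":0.05}]'

```text
clock: 11.33
position: [0.4194, -0.1925, 0.1867]
ee_rot: [-0.003, 0.997, -0.078, -0.008]
contact_force: [0.9, -1.4, 0.5]
width: 0.0501
```

Run:
```python
from h import *
state(); im=snap("wrist","w8"); c=cam("wrist")
hsv=cv2.cvtColor(im,cv2.COLOR_RGB2HSV); y=cv2.inRange(hsv,(22,140,120),(34,255,255))
n,l,st,ce=cv2.connectedComponentsWithStats(y)
for i in range(1,n):
    if st[i,4]>300:
        print(st[i],ce[i].round(1),atz("wrist",ce[i],.061,c).round(4))
        ys,xs=np.nonzero(l==i)
        for r in (ys.min()+5,(ys.min()+ys.max())//2,ys.max()-5): k=xs[ys==r]; print(r,k.min(),k.max(),[atz("wrist",(u,r),.061,c)[:2].round(4).tolist() for u in(k.min(),k.max())])
cv2.imwrite("pics/c8.png",im[:,:,::-1])
```

```text
t 11.33 p [ 0.4194 -0.1925  0.1867] z [-0.015  0.007 -1.   ] x [ 0.988 -0.155 -0.016] F [ 0.9 -1.4  0.5] w 0.0501 q [-0.58   0.168  1.836 -0.002  1.154 -0.423]
[ 328  203   27  114 2783] [340.6 259.4] [ 0.4271 -0.2066  0.061 ]
208 329 353 [[0.4243, -0.1662], [0.4414, -0.1688]]
259 329 353 [[0.4185, -0.205], [0.4363, -0.2076]]
311 328 351 [[0.4111, -0.2483], [0.4291, -0.2509]]
```

View pics/c8.png

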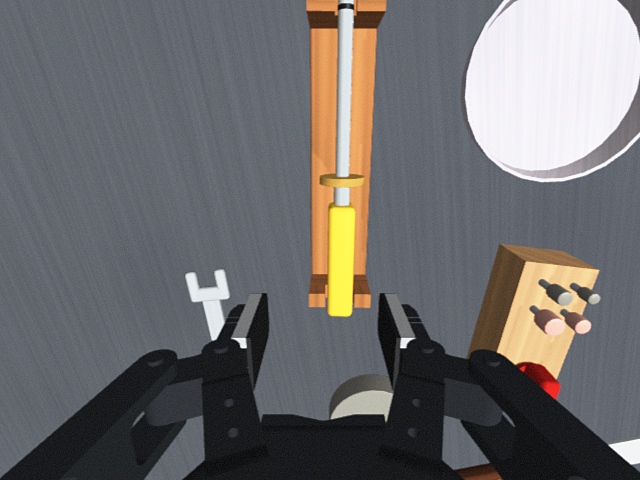

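The yellow handle runs from (341,205) to (341,316) with the collar at (342,180), lined up with the jaws. Its middle is at about (0.427, -0.207).

Run:
```python
from h import *
go([.4272,-.206,.10],frame([0,0,-1],[.988,-.155,0]))
```

```text
n 3 delta [ 0.0085 -0.014  -0.0864] rot [-0.36  1.04 -0.03]
{"linear":[0.004, 0.0044, 0.0287],"delta_rot":[-0.12, 0.35, -0.01]},{"linear":[0.0039, 0.0043, 0.0287],"delta_rot":[-0.12, 0.35, -0.01]},{"linear":[0.0037, 0.0042, 0.0288],"delta_rot":[-0.12, 0.35, -0.01]}
```

send_rows --plan '[{"linear":[0.004,0.0045,0.0285],"delta_rot":[-0.1,0.35,0],"fingers":0.05},{"linear":[0.004,0.0045,0.0285],"delta_rot":[-0.1,0.35,0],"fingers":0.05},{"linear":[0.004,0.004,0.0285],"delta_rot":[-0.1,0.35,0],"fingers":0.05},{"linear":[0,0,0],"delta_rot":[0,0,0],"fingers":0.05},{"linear":[0,0,0],"delta_rot":[0,0,0],"fingers":0.05}]'

```text
clock: 11.8
position: [0.4331, -0.2108, 0.0981]
ee_rot: [0.001, 0.997, -0.079, 0.003]
contact_force: [0.3, 0.4, -0.2]
width: 0.0503
```

Run:
```python
from h import *
state(); go([.4272,-.206,.056],frame([0,0,-1],[.988,-.155,0]),step=.02)
```

```text
t 11.8 p [ 0.4331 -0.2108  0.0981] z [ 0.006 -0.003 -1.   ] x [ 0.988 -0.157  0.007] F [ 0.3  0.4 -0.2] w 0.0503 q [-0.598  0.284  1.94   0.002  0.911 -0.442]
n 3 delta [-0.0059  0.0048 -0.0421] rot [ 0.11 -0.39 -0.09]
{"linear":[-0.0023, -0.0013, 0.014],"delta_rot":[0.04, -0.13, -0.03]},{"linear":[-0.0023, -0.0013, 0.014],"delta_rot":[0.04, -0.13, -0.03]},{"linear":[-0.0022, -0.0013, 0.014],"delta_rot":[0.04, -0.13, -0.03]}
```

send_rows --plan '[{"linear":[-0.003,-0.002,0.014],"delta_rot":[0,-0.2,0],"fingers":0.05},{"linear":[-0.002,-0.001,0.014],"delta_rot":[0,-0.1,0],"fingers":0.05},{"linear":[-0.001,-0.001,0.012],"delta_rot":[0,-0.1,0],"fingers":0.05},{"linear":[0,0,0],"delta_rot":[0,0,0],"fingers":0.05},{"linear":[0,0,0],"delta_rot":[0,0,0],"fingers":0.05}]'

```text
clock: 12.22
position: [0.4335, -0.2102, 0.0615]
ee_rot: [0.003, 0.997, -0.079, 0.003]
contact_force: [-0.0, -0.6, -0.3]
width: 0.0502
```

Run:
```python
from h import *
state(); go([.4272,-.206,.056],frame([0,0,-1],[.988,-.155,0]),step=.02)
im=snap("wrist","w9"); c=cam("wrist")
hsv=cv2.cvtColor(im,cv2.COLOR_RGB2HSV); y=cv2.inRange(hsv,(22,140,120),(34,255,255)); n,l,st,ce=cv2.connectedComponentsWithStats(y)
for i in range(1,n):
    if st[i,4]>300: ys,xs=np.nonzero(l==i); print(st[i],[(r,xs[ys==r].min(),xs[ys==r].max()) for r in (ys.min()+5,(ys.min()+ys.max())//2,ys.max()-5)])
r,p,_=RT(); print(proj("wrist",p+r.apply([[-.01,0,-.005],[.01,0,-.005]]),c))
```

```text
t 12.22 p [ 0.4335 -0.2102  0.0615] z [ 0.006 -0.006 -1.   ] x [ 0.987 -0.158  0.007] F [-0.  -0.6 -0.3] w 0.0502 q [-0.595  0.334  1.985 -0.003  0.815 -0.434]
n 1 delta [-0.0063  0.0042 -0.0055] rot [ 0.3  -0.37 -0.18]
{"linear":[-0.007, -0.0032, 0.0054],"delta_rot":[0.3, -0.37, -0.18]}
[297 184  48  18 522] [(np.int64(189), np.int64(303), np.int64(341)), (np.int64(192), np.int64(302), np.int64(341)), (np.int64(196), np.int64(301), np.int64(337))]
[ 283  226   53  195 8893] [(np.int64(231), np.int64(289), np.int64(331)), (np.int64(323), np.int64(286), np.int64(334)), (np.int64(415), np.int64(298), np.int64(332))]
[[297.91691172 348.7227244 ]
 [350.20602358 348.77886943]]
```

send_rows --plan '[{"linear":[-0.006,-0.003,0.0055],"delta_rot":[0.3,-0.4,-0.2],"fingers":0.05},{"linear":[0,0,0],"delta_rot":[0,0,0],"fingers":0.05},{"linear":[0,0,0],"delta_rot":[0,0,0],"fingers":0.05}]'

```text
clock: 12.52
position: [0.4299, -0.2075, 0.0585]
ee_rot: [0.001, 0.997, -0.077, 0.002]
contact_force: [0.0, -0.1, -0.2]
width: 0.0501
```

Run:
```python
from h import *
state(); go([.4275,-.206,.056],frame([0,0,-1],[.988,-.155,0]),step=.02)
im=snap("wrist","w10"); c=cam("wrist")
hsv=cv2.cvtColor(im,cv2.COLOR_RGB2HSV); y=cv2.inRange(hsv,(22,140,120),(34,255,255)); n,l,st,ce=cv2.connectedComponentsWithStats(y)
for i in range(1,n):
    if st[i,4]>300: ys,xs=np.nonzero(l==i); print(st[i],[(r,xs[ys==r].min(),xs[ys==r].max()) for r in (ys.min()+5,(ys.min()+ys.max())//2,ys.max()-5)])
r,p,_=RT(); print(proj("wrist",p+r.apply([[-.01,0,-.005],[.01,0,-.005]]),c))
```

```text
t 12.52 p [ 0.4299 -0.2075  0.0585] z [ 0.004 -0.003 -1.   ] x [ 0.988 -0.154  0.004] F [ 0.  -0.1 -0.2] w 0.0501 q [-0.596  0.334  1.995  0.     0.807 -0.441]
n 1 delta [-0.0024  0.0015 -0.0025] rot [ 0.12 -0.25  0.04]
{"linear":[-0.0026, -0.0011, 0.0025],"delta_rot":[0.12, -0.25, 0.04]}
[311 191  50  19 581] [(np.int64(196), np.int64(315), np.int64(357)), (np.int64(200), np.int64(313), np.int64(354)), (np.int64(204), np.int64(311), np.int64(348))]
[ 294  233   53  188 8746] [(np.int64(238), np.int64(299), np.int64(342)), (np.int64(326), np.int64(296), np.int64(344)), (np.int64(415), np.int64(299), np.int64(342))]
[[297.88040371 348.73308718]
 [350.1680937  348.7839415 ]]
```

send_rows --plan '[{"linear":[-0.002,-0.001,0.0025],"delta_rot":[0.1,-0.2,0],"fingers":0.04},{"linear":[0,0,0],"delta_rot":[0,0,0],"fingers":0.0},{"linear":[0,0,0],"delta_rot":[0,0,0],"fingers":0.0},{"linear":[0,0,0],"delta_rot":[0,0,0],"fingers":0.0},{"linear":[0,0,0],"delta_rot":[0,0,0],"fingers":0.0}]' --force 80

```text
clock: 12.98
position: [0.4281, -0.2062, 0.0569]
ee_rot: [0.0, 0.997, -0.077, 0.001]
contact_force: [0.2, 0.1, -0.9]
width: 0.0187
```

send_rows --plan '[{"linear":[0,0,0],"delta_rot":[0,0,0],"fingers":0.0},{"linear":[0,0,-0.01],"delta_rot":[0,0,0],"fingers":0.0},{"linear":[0,0,-0.02],"delta_rot":[0,0,0],"fingers":0.0},{"linear":[0,0,-0.03],"delta_rot":[0,0,0],"fingers":0.0},{"linear":[0,0,-0.035],"delta_rot":[0,0,0],"fingers":0.0},{"linear":[0,0,-0.035],"delta_rot":[0,0,0],"fingers":0.0},{"linear":[0,0,0],"delta_rot":[0,0,0],"fingers":0.0},{"linear":[0,0,0],"delta_rot":[0,0,0],"fingers":0.0}]'

```text
clock: 13.65
position: [0.4271, -0.2055, 0.1899]
ee_rot: [-0.001, 0.997, -0.077, -0.001]
contact_force: [-1.0, 0.9, -0.7]
width: 0.0186
```

Run:
```python
from h import *
state(); im=snap("wrist","w11"); c=cam("wrist"); r,p,_=RT()
# where is rod in the tool frame: assume origin at tool (0,-.066+?, .0065)
hsv=cv2.cvtColor(im,cv2.COLOR_RGB2HSV); y=cv2.inRange(hsv,(15,110,80),(34,255,255)); n,l,st,ce=cv2.connectedComponentsWithStats(y)
for i in range(1,n):
    if st[i,4]>300: print(st[i],ce[i].round(1))
for dy in(-.066,-.064,-.06):
    q=r.apply([[0,dy,.0065],[0,dy-.150,.0065]])+p; print(dy,proj("wrist",q,c).round(1).tolist())
for h in (.0065,): 
    dy=-.065
    for yy in (0,-.05,-.1,-.15): cv2.circle(im,tuple(int(v) for v in proj("wrist",p+r.apply([0,dy+yy,h]),c)[0].round()),2,(255,0,255),-1)
cv2.imwrite("pics/c11.png",im[:,:,::-1])
```

```text
t 13.65 p [ 0.4271 -0.2055  0.1899] z [-0.003  0.002 -1.   ] x [ 0.988 -0.154 -0.003] F [-1.   0.9 -0.7] w 0.0186 q [-0.596  0.176  1.816  0.     1.153 -0.441]
[339  12  12 170 809] [343.4  92.4]
[ 278  182   93   35 2375] [323.9 198.5]
[ 454  230  128  138 2569] [494.2 283.4]
[ 296  236   56  185 8882] [323.2 328.4]
-0.066 [[324.3, 170.4], [325.6, -516.3]]
-0.064 [[324.3, 176.1], [325.6, -501.7]]
-0.06 [[324.3, 187.2], [325.5, -473.2]]
```

View pics/c11.png

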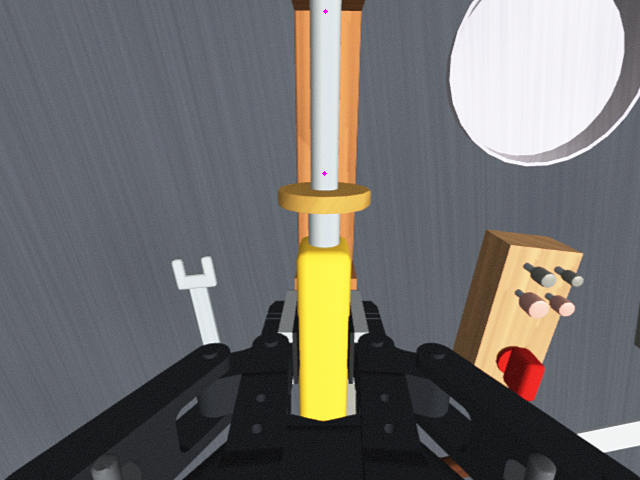

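The rod is held straight, with the collar at (324,198) and the handle centred between the pads. I'll fit the collar's place along the tool.

Run:
```python
from h import *
c=cam("wrist"); r,p,_=RT()
f=np.arange(0,6.3,.05)
for dy in(-.064,-.060,-.056,-.052):
  for h in(.003,.0065,.010):
    q=np.vstack([np.c_[.017*np.cos(f),0*f+d,h+.017*np.sin(f)] for d in(dy,dy+.006)]); u=proj("wrist",p+r.apply(q),c); print(dy,h,u.min(0).round(1),u.max(0).round(1))
# sideways angle of rod at z axis: rod centre columns
im=cv2.cvtColor(cv2.imread("pics/w11.png"),cv2.COLOR_BGR2GRAY)
```

```text
-0.064 0.003 [275.  171.5] [373.7 204.8]
-0.064 0.0065 [276.3 170.4] [372.3 202.4]
-0.064 0.01 [277.5 169.4] [371.  200.2]
-0.06 0.003 [275.4 181.7] [373.2 217.5]
-0.06 0.0065 [276.7 180.4] [371.8 214.8]
-0.06 0.01 [278.  179.2] [370.5 212.2]
-0.056 0.003 [275.9 191.7] [372.7 229.9]
-0.056 0.0065 [277.2 190.1] [371.3 226.8]
-0.056 0.01 [278.4 188.7] [370.1 223.9]
-0.052 0.003 [276.4 201.5] [372.2 242. ]
-0.052 0.0065 [277.6 199.8] [370.8 238.6]
-0.052 0.01 [278.8 198.1] [369.6 235.4]
```

```bash
cat >> h.py <<'E'
HV=np.array([np.sin(yaw),-np.cos(yaw),0]); RI=frame((HV-[0,0,1])/2**.5,X); OFF=np.array([0,-.0593,.0085])
def tcp(s,Rr=RI): return M+s*A-Rr.apply(OFF)
E
python3 - <<'E'
from h import *
r,p,_=RT(); print(tcp(.2).round(4)); go(tcp(.20),RI,p0=p+[0,0,.06])
E
```

```text
[ 0.5212 -0.0832  0.3494]
n 7 delta [0.0935 0.1226 0.0993] rot [-45.06   0.57  -1.11]
{"linear":[0.0105, -0.0194, -0.0142],"delta_rot":[-6.44, 0.08, -0.16]},{"linear":[0.0105, -0.0176, -0.0163],"delta_rot":[-6.44, 0.08, -0.16]},{"linear":[0.0106, -0.0157, -0.0181],"delta_rot":[-6.44, 0.08, -0.16]},{"linear":[0.0107, -0.0135, -0.0197],"delta_rot":[-6.44, 0.08, -0.16]},{"linear":[0.0107, -0.0112, -0.0211],"delta_rot":[-6.44, 0.08, -0.16]},{"linear":[0.0108, -0.0087, -0.0222],"delta_rot":[-6.44, 0.08, -0.16]},{"linear":[0.0109, -0.0062, -0.023],"delta_rot":[-6.44, 0.08, -0.16]}
```

send_rows --plan '[{"linear":[0,0,-0.03],"delta_rot":[0,0,0],"fingers":0.0},{"linear":[0,0,-0.03],"delta_rot":[0,0,0],"fingers":0.0}]'

```text
clock: 13.87
position: [0.4235, -0.2031, 0.2438]
ee_rot: [-0.005, 0.997, -0.077, -0.008]
contact_force: [0.7, -1.0, 0.1]
width: 0.0191
```

send_rows --plan '[{"linear":[0.0105,-0.0195,-0.0145],"delta_rot":[-6.4,0,-0.15],"fingers":0.0},{"linear":[0.0105,-0.0175,-0.0165],"delta_rot":[-6.4,0,-0.15],"fingers":0.0},{"linear":[0.0105,-0.0155,-0.018],"delta_rot":[-6.4,0,-0.15],"fingers":0.0},{"linear":[0.0105,-0.0135,-0.0195],"delta_rot":[-6.4,0,-0.15],"fingers":0.0},{"linear":[0.0105,-0.011,-0.021],"delta_rot":[-6.4,0,-0.15],"fingers":0.0},{"linear":[0.011,-0.0085,-0.022],"delta_rot":[-6.4,0,-0.15],"fingers":0.0},{"linear":[0.011,-0.006,-0.023],"delta_rot":[-6.4,0,-0.15],"fingers":0.0},{"linear":[0,0,0],"delta_rot":[0,0,0],"fingers":0.0},{"linear":[0,0,0],"delta_rot":[0,0,0],"fingers":0.0}]'

```text
clock: 14.62
position: [0.5243, -0.0847, 0.3374]
ee_rot: [0.394, 0.916, -0.064, -0.043]
contact_force: [-0.2, 0.1, -1.8]
width: 0.0187
```

Run:
```python
from h import *
state(); go(tcp(.19),RI)
```

```text
t 14.62 p [ 0.5243 -0.0847  0.3374] z [-0.129 -0.717 -0.686] x [ 0.988 -0.151 -0.028] F [-0.2  0.1 -1.8] w 0.0187 q [ 0.154  0.313  1.516 -0.761  1.626  0.376]
n 1 delta [-0.0022  0.0085  0.0049] rot [1.69 1.85 0.41]
{"linear":[-0.0036, -0.0021, -0.0092],"delta_rot":[1.69, 1.85, 0.41]}
```

Good and reachable. I'll correct the pose and check the alignment in the images.

send_rows --plan '[{"linear":[-0.0035,-0.002,-0.009],"delta_rot":[1.7,1.85,0.4],"fingers":0.0},{"linear":[0,0,0],"delta_rot":[0,0,0],"fingers":0.0},{"linear":[0,0,0],"delta_rot":[0,0,0],"fingers":0.0},{"linear":[0,0,0],"delta_rot":[0,0,0],"fingers":0.0}]'

```text
clock: 14.95
position: [0.52, -0.0767, 0.3387]
ee_rot: [0.379, 0.923, -0.061, -0.028]
contact_force: [0.5, 0.3, -1.0]
width: 0.0185
```

Run:
```python
from h import *
state(); go(tcp(.19),RI)
c=cam("wrist"); im=snap("wrist","w12"); r,p,_=RT()
def dot(q,col): 
    cv2.circle(im,tuple(int(v) for v in proj("wrist",q,c)[0].round()),2,col,-1)
O=p+r.apply(OFF); ax=-r.as_matrix()[:,1]
print("tip",(O+.15*ax).round(4),"exp",(M+.04*A).round(4))
for s in(0,.05,.1,.15,.19): dot(O+s*ax,(255,0,255))
for f in np.arange(0,6.3,.3): dot(M+.010*(np.cos(f)*X+np.sin(f)*np.cross(A,X)),(0,255,0))
cv2.imwrite("pics/c12.png",im[:,:,::-1])
for n in("scene","top"):
    snap(n,n+"12"); print(n,proj(n,np.array([M,O,O+.15*ax])).round(1).tolist())
a=cv2.imread("pics/scene12.png")[190:310,270:390]
cv2.imwrite("pics/c12b.png",np.hstack([cv2.resize(im[0:300,150:550,::-1],(400,300)),cv2.resize(a,(400,400),interpolation=cv2.INTER_CUBIC)[:300]]))
```

```text
t 14.95 p [ 0.52   -0.0767  0.3387] z [-0.097 -0.697 -0.711] x [ 0.991 -0.133 -0.005] F [ 0.5  0.3 -1. ] w 0.0185 q [ 0.161  0.286  1.53  -0.738  1.599  0.377]
n 1 delta [0.0021 0.0005 0.0036] rot [-0.29  0.19  0.21]
{"linear":[0.002, 0.002, -0.0031],"delta_rot":[-0.29, 0.19, 0.21]}
tip [0.5381 0.0647 0.1854] exp [0.541  0.0646 0.1883]
scene [[349.4, 278.9], [318.9, 199.6], [344.0, 262.6]]
top [[272.1, 226.1], [318.4, 224.0], [281.0, 226.7]]
```

View pics/c12b.png

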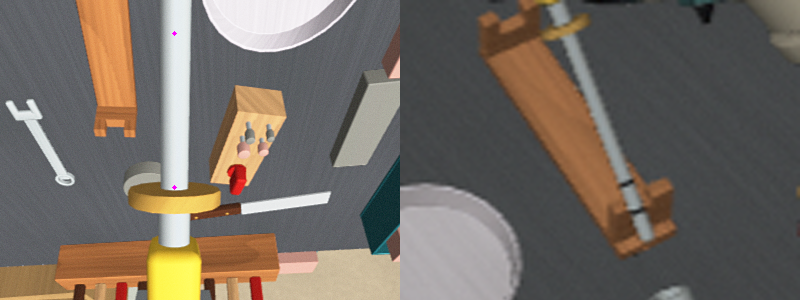

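The rod's tip is at scene pixel (344,262), where predicted (344,262.6), just short of the tube's mouth at about (350,278). The alignment holds, so I insert in stages and watch the force.

send_rows --plan '[{"linear":[0.002,0.002,-0.003],"delta_rot":[-0.3,0.2,0.2],"fingers":0.0},{"linear":[0,0,0],"delta_rot":[0,0,0],"fingers":0.0},{"linear":[0,-0.01,0],"delta_rot":[0,0,0],"fingers":0.0},{"linear":[0,-0.01,0],"delta_rot":[0,0,0],"fingers":0.0},{"linear":[0,-0.01,0],"delta_rot":[0,0,0],"fingers":0.0},{"linear":[0,0,0],"delta_rot":[0,0,0],"fingers":0.0},{"linear":[0,0,0],"delta_rot":[0,0,0],"fingers":0.0}]'

```text
clock: 15.68
position: [0.5255, -0.0545, 0.3191]
ee_rot: [0.382, 0.922, -0.063, -0.025]
contact_force: [0.3, 0.9, -0.6]
width: 0.0185
```

```bash
cat >> h.py <<'E'
def ins(s2=None):
    state(); r,p,_=RT(); O=p+r.apply(OFF); ax=-r.as_matrix()[:,1]; Y=np.cross(A,X)
    for nm,q in(("orig",O),("tip",O+.15*ax)): d=q-M; print(nm,"s",(d@A).round(4),"lat",(d@X).round(4),(d@Y).round(4))
    if s2 is not None: go(tcp(s2),RI,step=.012)
E
python3 -c "
from h import *
ins(.13)"
```

```text
t 15.68 p [ 0.5255 -0.0545  0.3191] z [-0.095 -0.7   -0.707] x [ 0.991 -0.136  0.001] F [ 0.3  0.9 -0.6] w 0.0185 q [ 0.199  0.316  1.539 -0.732  1.595  0.437]
orig s 0.1581 lat 0.0006 -0.0009
tip s 0.0081 lat 0.0011 -0.0008
n 3 delta [ 0.0023  0.0203 -0.0192] rot [-0.02  0.05 -0.17]
{"linear":[-0.0002, -0.0094, -0.0003],"delta_rot":[-0.01, 0.02, -0.06]},{"linear":[-0.0002, -0.0094, -0.0003],"delta_rot":[-0.01, 0.02, -0.06]},{"linear":[-0.0002, -0.0094, -0.0003],"delta_rot":[-0.01, 0.02, -0.06]}
```

Within about 1 mm of the axis and 0.2°. Inserting.

send_rows --plan '[{"linear":[-0.0005,-0.01,-0.0005],"delta_rot":[0,0,-0.15],"fingers":0.0},{"linear":[0,-0.01,0],"delta_rot":[0,0,0],"fingers":0.0},{"linear":[0,-0.01,0],"delta_rot":[0,0,0],"fingers":0.0},{"linear":[0,0,0],"delta_rot":[0,0,0],"fingers":0.0}]'

```text
clock: 16.02
position: [0.5282, -0.0303, 0.2954]
ee_rot: [0.382, 0.922, -0.062, -0.026]
contact_force: [-0.4, 0.3, -0.1]
width: 0.019
```

```bash
python3 -c "
from h import *
ins(.08)"
```

```text
t 16.02 p [ 0.5282 -0.0303  0.2954] z [-0.095 -0.7   -0.707] x [ 0.991 -0.133 -0.001] F [-0.4  0.3 -0.1] w 0.019 q [ 0.238  0.348  1.552 -0.718  1.586  0.49 ]
orig s 0.1241 lat -0.0002 -0.0004
tip s -0.0259 lat -0.0003 -0.0003
n 4 delta [ 0.0043  0.0312 -0.0309] rot [-0.03  0.06  0.05]
{"linear":[0.0, -0.011, -0.0001],"delta_rot":[-0.01, 0.02, 0.01]},{"linear":[0.0, -0.011, -0.0001],"delta_rot":[-0.01, 0.02, 0.01]},{"linear":[0.0, -0.011, -0.0001],"delta_rot":[-0.01, 0.02, 0.01]},{"linear":[0.0, -0.011, -0.0001],"delta_rot":[-0.01, 0.02, 0.01]}
```

The tip is 26 mm inside with no contact force.

send_rows --plan '[{"linear":[0,-0.012,0],"delta_rot":[0,0,0],"fingers":0.0},{"linear":[0,-0.012,0],"delta_rot":[0,0,0],"fingers":0.0},{"linear":[0,-0.012,0],"delta_rot":[0,0,0],"fingers":0.0},{"linear":[0,-0.012,0],"delta_rot":[0,0,0],"fingers":0.0},{"linear":[0,0,0],"delta_rot":[0,0,0],"fingers":0.0}]'

```text
clock: 16.43
position: [0.5332, 0.0074, 0.2572]
ee_rot: [0.381, 0.922, -0.061, -0.026]
contact_force: [-1.0, -1.2, -1.5]
width: 0.019
```

```bash
python3 -c "
from h import *
ins(.03)"
```

```text
t 16.43 p [0.5332 0.0074 0.2572] z [-0.095 -0.7   -0.708] x [ 0.991 -0.133 -0.002] F [-1.  -1.2 -1.5] w 0.019 q [ 0.296  0.404  1.564 -0.697  1.57   0.575]
orig s 0.0702 lat -0.0002 -0.0005
tip s -0.0798 lat -0.0005 -0.0004
n 4 delta [ 0.0039  0.0285 -0.028 ] rot [-0.04  0.05  0.09]
{"linear":[0.0, -0.0101, -0.0001],"delta_rot":[-0.01, 0.01, 0.02]},{"linear":[0.0, -0.0101, -0.0001],"delta_rot":[-0.01, 0.01, 0.02]},{"linear":[0.0, -0.0101, -0.0001],"delta_rot":[-0.01, 0.01, 0.02]},{"linear":[0.0, -0.0101, -0.0001],"delta_rot":[-0.01, 0.01, 0.02]}
```

send_rows --plan '[{"linear":[0,-0.012,0],"delta_rot":[0,0,0],"fingers":0.0},{"linear":[0,-0.012,0],"delta_rot":[0,0,0],"fingers":0.0},{"linear":[0,-0.012,0],"delta_rot":[0,0,0],"fingers":0.0},{"linear":[0,-0.008,0],"delta_rot":[0,0,0],"fingers":0.0},{"linear":[0,0,0],"delta_rot":[0,0,0],"fingers":0.0}]'

```text
clock: 16.85
position: [0.538, 0.0421, 0.2222]
ee_rot: [0.382, 0.922, -0.061, -0.026]
contact_force: [0.1, -1.5, -0.5]
width: 0.0191
```

```bash
python3 -c "
from h import *
ins(.004)"
```

```text
t 16.85 p [0.538  0.0421 0.2222] z [-0.095 -0.701 -0.707] x [ 0.991 -0.132 -0.002] F [ 0.1 -1.5 -0.5] w 0.0191 q [ 0.347  0.46   1.565 -0.677  1.555  0.646]
orig s 0.0207 lat -0.0002 -0.0006
tip s -0.1293 lat -0.0005 -0.0005
n 2 delta [ 0.0017  0.0121 -0.0114] rot [-0.01  0.03  0.13]
{"linear":[0.0, -0.0083, -0.0003],"delta_rot":[-0.01, 0.02, 0.07]},{"linear":[0.0, -0.0083, -0.0003],"delta_rot":[-0.01, 0.02, 0.07]}
```

Now gently to the stop, in small steps.

send_rows --plan '[{"linear":[0,-0.006,0],"delta_rot":[0,0,0],"fingers":0.0},{"linear":[0,-0.006,0],"delta_rot":[0,0,0],"fingers":0.0},{"linear":[0,-0.003,0],"delta_rot":[0,0,0],"fingers":0.0},{"linear":[0,-0.002,0],"delta_rot":[0,0,0],"fingers":0.0},{"linear":[0,0,0],"delta_rot":[0,0,0],"fingers":0.0}]'

```text
clock: 17.27
position: [0.54, 0.0552, 0.2091]
ee_rot: [0.382, 0.922, -0.061, -0.026]
contact_force: [1.0, -0.2, -0.3]
width: 0.0189
```

```bash
python3 -c "
from h import *
ins()"
```

```text
t 17.27 p [0.54   0.0552 0.2091] z [-0.094 -0.701 -0.707] x [ 0.991 -0.132 -0.002] F [ 1.  -0.2 -0.3] w 0.0189 q [ 0.366  0.482  1.562 -0.67   1.55   0.672]
orig s 0.0021 lat 0.0001 -0.0005
tip s -0.1479 lat -0.0002 -0.0006
```

send_rows --plan '[{"linear":[0,-0.002,0],"delta_rot":[0,0,0],"fingers":0.0},{"linear":[0,-0.002,0],"delta_rot":[0,0,0],"fingers":0.0},{"linear":[0,0,0],"delta_rot":[0,0,0],"fingers":0.0}]'

```text
clock: 17.52
position: [0.5402, 0.0562, 0.2086]
ee_rot: [0.385, 0.921, -0.062, -0.026]
contact_force: [0.5, 0.0, -0.9]
width: 0.0189
```

```bash
python3 -c "
from h import *
ins()"
```

```text
t 17.52 p [0.5402 0.0562 0.2086] z [-0.095 -0.705 -0.703] x [ 0.991 -0.133  0.   ] F [ 0.5  0.  -0.9] w 0.0189 q [ 0.369  0.485  1.561 -0.673  1.553  0.677]
orig s 0.0011 lat 0.0003 -0.0004
tip s -0.1489 lat 0.0003 -0.0013
```

send_rows --plan '[{"linear":[0,-0.003,0],"delta_rot":[0,0,0],"fingers":0.0}]'

```text
clock: 17.6
position: [0.5403, 0.0565, 0.2085]
ee_rot: [0.387, 0.92, -0.062, -0.025]
contact_force: [-1.3, -7.9, 11.4]
width: 0.0186
```

send_rows --plan '[{"linear":[0,-0.003,0],"delta_rot":[0,0,0],"fingers":0.0}]'

```text
clock: 17.68
position: [0.5403, 0.0567, 0.2087]
ee_rot: [0.389, 0.919, -0.063, -0.025]
contact_force: [-2.9, -5.4, 8.3]
width: 0.0187
```

```bash
python3 -c "
from h import *
ins()"
```

```text
t 17.68 p [0.5403 0.0567 0.2087] z [-0.096 -0.712 -0.695] x [ 0.991 -0.135  0.002] F [-2.9 -5.4  8.3] w 0.0187 q [ 0.373  0.49   1.56  -0.68   1.56   0.685]
orig s 0.0009 lat 0.0005 -0.0006
tip s -0.1491 lat 0.001 -0.0031
```

The collar meets the mouth with about 10–14 N along the axis, at s ≈ 1 mm. I'll put the small tilt right with a light push so that it seats square.

```bash
python3 -c "
from h import *
go(tcp(-.001),RI)"
```

```text
n 1 delta [-0.0002  0.001  -0.0015] rot [ 0.95  0.   -0.18]
{"linear":[-0.0003, -0.0017, 0.0003],"delta_rot":[0.95, 0.0, -0.18]}
```

send_rows --plan '[{"linear":[0,-0.0015,0],"delta_rot":[0.9,0,-0.2],"fingers":0.0},{"linear":[0,-0.0015,0],"delta_rot":[0.2,0,0],"fingers":0.0},{"linear":[0,-0.001,0],"delta_rot":[0,0,0],"fingers":0.0}]'

```text
clock: 17.93
position: [0.5403, 0.0567, 0.2088]
ee_rot: [0.384, 0.921, -0.063, -0.025]
contact_force: [-1.3, -3.5, 3.7]
width: 0.019
```

Run:
```python
from h import *
ins(); 
im=snap("scene","s14")
c=cam("scene"); print(proj("scene",np.array([M,M+.006*A,M+.021*A,M+.111*A]),c).round(1).tolist())
hsv=cv2.cvtColor(im,cv2.COLOR_RGB2HSV)[255:300,325:375]; b=cv2.inRange(hsv,(15,110,80),(34,255,255)); n,l,st,ce=cv2.connectedComponentsWithStats(b)
for i in range(1,n):
    if st[i,4]>15: print(st[i],(ce[i]+[325,255]).round(1))
for t in("plug",):
    for x in manip.find_in(t,"scene")[:4]: print(t,np.round(x["extent"]),round(x["p"],2))
ctr=np.array([.5748,-.3447,0]); print("plug on block exp",proj("scene",np.array([ctr+[0,0,.078],ctr+[0,0,.045]]),c).round(1).tolist())
```

```text
t 17.93 p [0.5403 0.0567 0.2088] z [-0.095 -0.704 -0.704] x [ 0.991 -0.135  0.001] F [-1.3 -3.5  3.7] w 0.019 q [ 0.369  0.485  1.56  -0.672  1.553  0.678]
orig s 0.0009 lat 0.0005 0.0002
tip s -0.1491 lat 0.0008 -0.0005
[[349.4, 278.9], [348.5, 276.5], [346.0, 270.4], [331.4, 233.0]]
[18 20 13  7 47] [348.1 278. ]
plug [518. 342. 544. 371.] 0.74
plug [229. 190. 240. 204.] 0.56
plug on block exp [[232.6, 191.9], [234.0, 200.0]]
```

The brass collar shows at (348,278) on the mouth as expected, and the plug at (234,197) on the block is at its predicted full-down height. Drawing the rod out.

send_rows --plan '[{"linear":[0,0.008,0],"delta_rot":[0,0,0],"fingers":0.0},{"linear":[0,0.015,0],"delta_rot":[0,0,0],"fingers":0.0},{"linear":[0,0.018,0],"delta_rot":[0,0,0],"fingers":0.0},{"linear":[0,0.018,0],"delta_rot":[0,0,0],"fingers":0.0},{"linear":[0,0.018,0],"delta_rot":[0,0,0],"fingers":0.0},{"linear":[0,0,0],"delta_rot":[0,0,0],"fingers":0.0}]'

```text
clock: 18.53
position: [0.5339, 0.004, 0.2616]
ee_rot: [0.378, 0.924, -0.06, -0.025]
contact_force: [0.2, 0.3, -0.2]
width: 0.0185
```

```bash
python3 -c "
from h import *
ins(.15)"
```

```text
t 18.53 p [0.5339 0.004  0.2616] z [-0.091 -0.695 -0.714] x [ 0.992 -0.13  -0.001] F [ 0.2  0.3 -0.2] w 0.0185 q [ 0.288  0.395  1.561 -0.694  1.567  0.56 ]
orig s 0.0756 lat 0.0008 0.0008
tip s -0.0744 lat 0.0003 0.0022
n 7 delta [-0.008  -0.0521  0.0524] rot [-0.53 -0.12  0.17]
{"linear":[-0.0002, 0.0106, -0.0001],"delta_rot":[-0.08, -0.02, 0.02]},{"linear":[-0.0002, 0.0106, -0.0001],"delta_rot":[-0.08, -0.02, 0.02]},{"linear":[-0.0002, 0.0106, -0.0],"delta_rot":[-0.08, -0.02, 0.02]},{"linear":[-0.0002, 0.0106, -0.0],"delta_rot":[-0.08, -0.02, 0.02]},{"linear":[-0.0002, 0.0106, -0.0],"delta_rot":[-0.08, -0.02, 0.02]},{"linear":[-0.0001, 0.0106, 0.0],"delta_rot":[-0.08, -0.02, 0.02]},{"linear":[-0.0001, 0.0106, 0.0],"delta_rot":[-0.08, -0.02, 0.02]}
```

send_rows --plan '[{"linear":[-0.0005,0.015,0],"delta_rot":[-0.5,-0.1,0.2],"fingers":0.0},{"linear":[0,0.018,0],"delta_rot":[0,0,0],"fingers":0.0},{"linear":[0,0.018,0],"delta_rot":[0,0,0],"fingers":0.0},{"linear":[0,0.018,0],"delta_rot":[0,0,0],"fingers":0.0},{"linear":[0,0,0],"delta_rot":[0,0,0],"fingers":0.0}]'

```text
clock: 18.95
position: [0.5264, -0.0458, 0.311]
ee_rot: [0.379, 0.923, -0.061, -0.025]
contact_force: [0.1, -1.0, 0.3]
width: 0.019
```

```bash
python3 -c "
from h import *
ins(.21)"
```

```text
t 18.95 p [ 0.5264 -0.0458  0.311 ] z [-0.093 -0.697 -0.711] x [ 0.991 -0.132 -0.001] F [ 0.1 -1.   0.3] w 0.019 q [ 0.212  0.325  1.544 -0.724  1.589  0.45 ]
orig s 0.1461 lat 0.0002 -0.0002
tip s -0.0039 lat -0.0001 0.0006
n 6 delta [-0.0062 -0.0444  0.0455] rot [-0.3  -0.02  0.08]
{"linear":[-0.0001, 0.0106, -0.0001],"delta_rot":[-0.05, -0.0, 0.01]},{"linear":[-0.0001, 0.0106, -0.0001],"delta_rot":[-0.05, -0.0, 0.01]},{"linear":[-0.0, 0.0106, -0.0001],"delta_rot":[-0.05, -0.0, 0.01]},{"linear":[-0.0, 0.0106, -0.0001],"delta_rot":[-0.05, -0.0, 0.01]},{"linear":[-0.0, 0.0106, -0.0001],"delta_rot":[-0.05, -0.0, 0.01]},{"linear":[-0.0, 0.0106, -0.0001],"delta_rot":[-0.05, -0.0, 0.01]}
```

send_rows --plan '[{"linear":[0,0.018,0],"delta_rot":[-0.3,0,0],"fingers":0.0},{"linear":[0,0.02,0],"delta_rot":[0,0,0],"fingers":0.0},{"linear":[0,0.02,0],"delta_rot":[0,0,0],"fingers":0.0},{"linear":[0,0,0],"delta_rot":[0,0,0],"fingers":0.0}]'

```text
clock: 19.28
position: [0.5209, -0.0856, 0.3497]
ee_rot: [0.38, 0.923, -0.059, -0.027]
contact_force: [0.4, 0.1, 0.3]
width: 0.0191
```

Run:
```python
from h import *
ins(); d=np.array([.15,.9887,0]); Rf=frame([0,0,-1],[.9887,-.15,0]); T=np.array([.6125,-.105,.21]); p=T-.15*d-Rf.apply(OFF); print(p); go(p,Rf,n=11)
```

```text
t 19.28 p [ 0.5209 -0.0856  0.3497] z [-0.095 -0.697 -0.71 ] x [ 0.991 -0.13  -0.004] F [0.4 0.1 0.3] w 0.0191 q [ 0.146  0.276  1.517 -0.743  1.604  0.348]
orig s 0.2019 lat -0.0003 -0.0012
tip s 0.0519 lat -0.0011 -0.0005
[ 0.58110512 -0.3119341   0.2185    ]
n 11 delta [ 0.0602 -0.2264 -0.1312] rot [44.74 -0.21  1.19]
{"linear":[0.0082, 0.0056, 0.0223],"delta_rot":[4.07, -0.02, 0.11]},{"linear":[0.0082, 0.0072, 0.0218],"delta_rot":[4.07, -0.02, 0.11]},{"linear":[0.0082, 0.0087, 0.0213],"delta_rot":[4.07, -0.02, 0.11]},{"linear":[0.0082, 0.0102, 0.0206],"delta_rot":[4.07, -0.02, 0.11]},{"linear":[0.0083, 0.0116, 0.0198],"delta_rot":[4.07, -0.02, 0.11]},{"linear":[0.0083, 0.0129, 0.019],"delta_rot":[4.07, -0.02, 0.11]},{"linear":[0.0083, 0.0142, 0.018],"delta_rot":[4.07, -0.02, 0.11]},{"linear":[0.0083, 0.0155, 0.0169],"delta_rot":[4.07, -0.02, 0.11]},{"linear":[0.0084, 0.0166, 0.0158],"delta_rot":[4.07, -0.02, 0.11]},{"linear":[0.0084, 0.0177, 0.0146],"delta_rot":[4.07, -0.02, 0.11]},{"linear":[0.0085, 0.0186, 0.0133],"delta_rot":[4.07, -0.02, 0.11]}
```

send_rows --plan '[{"linear":[0.008,0.0055,0.0225],"delta_rot":[4.05,0,0.1],"fingers":0.0},{"linear":[0.008,0.007,0.022],"delta_rot":[4.05,0,0.1],"fingers":0.0},{"linear":[0.008,0.0085,0.0215],"delta_rot":[4.05,0,0.1],"fingers":0.0},{"linear":[0.008,0.01,0.0205],"delta_rot":[4.05,0,0.1],"fingers":0.0},{"linear":[0.0085,0.0115,0.02],"delta_rot":[4.05,0,0.1],"fingers":0.0},{"linear":[0.0085,0.013,0.019],"delta_rot":[4.05,0,0.1],"fingers":0.0},{"linear":[0.0085,0.014,0.018],"delta_rot":[4.05,0,0.1],"fingers":0.0},{"linear":[0.0085,0.0155,0.017],"delta_rot":[4.05,0,0.1],"fingers":0.0},{"linear":[0.0085,0.0165,0.016],"delta_rot":[4.05,0,0.1],"fingers":0.0},{"linear":[0.0085,0.0175,0.0145],"delta_rot":[4.05,0,0.1],"fingers":0.0},{"linear":[0.0085,0.0185,0.0135],"delta_rot":[4.05,0,0.1],"fingers":0.0},{"linear":[0,0,0],"delta_rot":[0,0,0],"fingers":0.0}]'

```text
clock: 20.28
position: [0.5916, -0.2995, 0.1884]
ee_rot: [-0.028, 0.997, -0.07, 0.001]
contact_force: [0.3, -0.5, -0.4]
width: 0.0189
```

Run:
```python
from h import *
state(); Rf=frame([0,0,-1],[.9887,-.15,0]); go([.581,-.312,.2185],Rf)
im=snap("wrist","w15"); r,p,_=RT(); c=cam("wrist")
hsv=cv2.cvtColor(im,cv2.COLOR_RGB2HSV); y=cv2.inRange(hsv,(15,110,80),(34,255,255)); n,l,st,ce=cv2.connectedComponentsWithStats(y)
for i in range(1,n):
    if st[i,4]>600: print(st[i],ce[i].round(1))
# rod edges: bright low-saturation stripe near col 325 at several rows
for v in(10,60,110,160):
    row=(hsv[v,290:360,1].astype(int)<45)&(hsv[v,290:360,2]>120); k=np.nonzero(row)[0]+290; print(v,k.min() if len(k) else None,k.max() if len(k) else None)
for s in(.02,.05): print("exp",proj("wrist",p+r.apply(OFF+[[-.005,-s,0],[.005,-s,0]]),c).round(1).tolist())
i=snap("scene","s15"); h=cv2.cvtColor(i,cv2.COLOR_RGB2HSV)
O=p+r.apply(OFF); print("tip",(O-.15*r.as_matrix()[:,1]).round(4),"scene exp",proj("scene",np.array([O-.15*r.as_matrix()[:,1],O,O+.066*r.as_matrix()[:,1]])).round(1).tolist())
for n in("scene",):
  for x in manip.find_in("rod",n)[:2]: print(np.round(x["extent"]),round(x["p"],2))
```

```text
t 20.28 p [ 0.5916 -0.2995  0.1884] z [ 0.006  0.057 -0.998] x [ 0.99  -0.139 -0.002] F [ 0.3 -0.5 -0.4] w 0.0189 q [-0.599  0.458  1.392  0.052  1.319 -0.474]
n 1 delta [-0.0106 -0.0125  0.0301] rot [-3.26  0.13  0.64]
{"linear":[-0.0088, 0.0121, -0.0308],"delta_rot":[-3.26, 0.13, 0.64]}
[ 278  181   93   56 2502] [324.9 199.3]
[ 296  236   58  185 8917] [323.1 328.3]
10 290 359
60 290 359
110 312 339
160 313 338
exp [[309.9, 131.3], [338.6, 131.3]]
exp [[308.9, 33.6], [340.0, 33.6]]
tip [ 0.6202 -0.0894  0.1928] scene exp [[272.4, 235.1], [243.4, 194.2], [231.8, 177.6]]
[231. 170. 272. 234.] 0.91
```

The rod hasn't slipped: the collar and handle are at the same wrist pixels as right after the grasp. I'll level it and settle.

send_rows --plan '[{"linear":[-0.0045,0.006,-0.0155],"delta_rot":[-1.65,0.1,0.3],"fingers":0.0},{"linear":[-0.0045,0.006,-0.0155],"delta_rot":[-1.6,0,0.3],"fingers":0.0},{"linear":[0,0,0],"delta_rot":[0,0,0],"fingers":0.0},{"linear":[0,0,0],"delta_rot":[0,0,0],"fingers":0.0},{"linear":[0,0,0],"delta_rot":[0,0,0],"fingers":0.0}]'

```text
clock: 20.85
position: [0.5825, -0.2958, 0.2236]
ee_rot: [-0.0, 0.998, -0.068, 0.0]
contact_force: [-0.2, 0.6, -1.5]
width: 0.0189
```

Run:
```python
from h import *
state(); Rf=frame([0,0,-1],[.9887,-.15,0]); go([.581,-.312,.2185],Rf)
r,p,_=RT(); O=p+r.apply(OFF); print("tip",(O-.15*r.as_matrix()[:,1]).round(4))
```

```text
t 20.85 p [ 0.5825 -0.2958  0.2236] z [ 0.     0.001 -1.   ] x [ 0.991 -0.136  0.   ] F [-0.2  0.6 -1.5] w 0.0189 q [-5.770e-01  4.110e-01  1.379e+00  1.000e-03  1.351e+00 -4.410e-01]
n 1 delta [-0.0015 -0.0162 -0.0051] rot [-0.05 -0.02  0.81]
{"linear":[0.0008, 0.0162, 0.0051],"delta_rot":[-0.05, -0.02, 0.81]}
tip [ 0.6109 -0.0884  0.2153]
```

send_rows --plan '[{"linear":[0,0.007,0],"delta_rot":[0,0,0],"fingers":0.0},{"linear":[0,0.007,0],"delta_rot":[0,0,0],"fingers":0.0},{"linear":[0,0,0],"delta_rot":[0,0,0],"fingers":0.0},{"linear":[0,0,0],"delta_rot":[0,0,0],"fingers":0.0},{"linear":[0,0,0],"delta_rot":[0,0,0],"fingers":0.0},{"linear":[0,0,0],"delta_rot":[0,0,0],"fingers":0.0},{"linear":[0,0,0],"delta_rot":[0,0,0],"fingers":0.0}]'

```text
clock: 21.43
position: [0.5804, -0.3084, 0.221]
ee_rot: [-0.002, 0.998, -0.067, -0.001]
contact_force: [-0.3, 0.6, -0.4]
width: 0.0189
```

Run:
```python
from h import *
state(); r,p,s=RT(); O=p+r.apply(OFF); ax=-r.as_matrix()[:,1]; print("tip",(O+.15*ax).round(4),"tilt deg",np.degrees(np.arcsin(ax[2])).round(2),"qd",np.abs(s["qd"]).max().round(4))
for n in("scene","top"):
    snap(n,n+"16"); print(n,"exp tip/orig/end",proj(n,np.array([O+.15*ax,O,O-.111*ax])).round(1).tolist())
    for t in("rod","plug","dish","oil_bottle"):
        for x in manip.find_in(t,n)[:3]: print(" ",t,np.round(x["extent"]),round(x["p"],2))
im=snap("wrist","w16"); hsv=cv2.cvtColor(im,cv2.COLOR_RGB2HSV); y=cv2.inRange(hsv,(15,110,80),(34,255,255)); n,l,st,ce=cv2.connectedComponentsWithStats(y)
for i in range(1,n):
    if st[i,4]>600: print(st[i],ce[i].round(1))
```

```text
t 21.43 p [ 0.5804 -0.3084  0.221 ] z [-0.002  0.005 -1.   ] x [ 0.991 -0.134 -0.003] F [-0.3  0.6 -0.4] w 0.0189 q [-0.596  0.421  1.37   0.003  1.355 -0.462]
tip [ 0.6084 -0.101   0.2134] tilt deg 0.24 qd 0.0052
scene exp tip/orig/end [[273.0, 223.8], [243.3, 181.1], [223.3, 152.3]]
  rod [230. 155. 274. 225.] 0.87
  plug [519. 340. 544. 374.] 0.56
  plug [392. 245. 410. 267.] 0.54
  plug [228. 185. 238. 204.] 0.47
  dish [245. 244. 308. 299.] 0.61
  oil_bottle [393. 274. 416. 309.] 0.59
top exp tip/orig/end [[340.1, 198.5], [394.7, 204.4], [435.3, 208.9]]
  rod [344. 196. 439. 214.] 0.81
  rod [464. 198. 476. 254.] 0.43
  plug [155. 304. 174. 329.] 0.53
  dish [321. 190. 368. 236.] 0.94
  dish [380. 161. 418. 176.] 0.37
  oil_bottle [379. 162. 419. 179.] 0.69
  oil_bottle [242. 259. 266. 277.] 0.67
[ 278  178   93   59 2487] [324.2 198.8]
[ 290  231   62  190 9019] [323.  327.8]
```

```bash
python3 -c "
from rig import manip
print(manip.sign_off())"
```

```text
the job is handed in; nothing more can be done
None
```

The job is done and handed in at 21.4 s on the robot's clock, with the rod still in the gripper. No verdict was reported.

**What I did:**
- **Plug:** I pulled the red plug out of the dip tube and stood it in the block's bore.
- **Insertion:** I took the rod from its rest and slid it down the tube, within about 1 mm of the axis. The collar stopped on the mouth with about 10–14 N. My computed stop was 0.9 mm short of zero, which is within the measuring error.
- **Draw-out:** I drew the rod right out without any noticeable force.

**Last checks:**
- **Rod:** The tip is computed at (0.608, -0.101, 0.213) m. That is about 6 mm from the dish's centre and well above 100 mm. The rod is level to about 0.24°, and the arm is nearly still, with joint speeds of at most 0.005 rad/s. It hasn't slipped in the grip: the collar and handle sit within a few pixels of where they were after the grasp.
- **Plug:** Before the rod came out, the scene camera put the plug within about 2 px of where a fully seated plug should be. That can't rule out a gap of a few millimetres.
- **Other things:** I handled nothing else. At the end I re-detected only the oil bottle and the two look-alike plugs, which were where they started; I didn't check the other bystanders one by one.

**Disagreement:** In the last scene picture, the network's box for the plug reached 5 px higher than before. I put this down to the rod and gripper overlapping it there, but I could not view another picture to confirm.

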